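# Lay out a soldering place from a stack of supplies

### The job

The soldering supplies have been left in one stack on the bench: unstack them and set each thing in its own place, upright and released: the small reel over the thin post of its stand, the flat flux tin in the round well of the soldering-iron stand, the large reel over the thick post of the other reel stand, and the flat case lying flat in the empty compartment of the blue tray. Do not tip any of these over on the way, and do not knock over the white bottle.

Things in the scene. Friction and masses are not known exactly. Their poses are not given: they have to be found in the camera images.
- small_reel: Small white plastic reel of solder wire, standing on its flange, the topmost thing of the stack, centred on the tin to a few mm. Outer diameter 36 mm (grip it across the flanges, any direction), height 22 mm, with a round hole of 22 mm diameter right through along its axis. 50 g. Origin: centre of the underside; z along its axis, up.
- flux_tin: Flat round dark-metal tin with a closed lid, second from the top, standing on the large reel. Diameter 48 mm, height 24 mm, 60 g. Origin: centre of the underside; z up.
- large_reel: Large white plastic reel of solder wire, standing on its flange, third from the top, on the case. Outer diameter 62 mm (grip across the flanges, any direction), height 36 mm, with a round hole of 30 mm diameter right through along its axis. 260 g. Origin: centre of the underside; z along its axis, up.
- bit_case: Flat grey plastic case with rounded edges, closed, at the bottom of the stack on the bench. 100 mm (its x) by 66 mm (its y, grip here) by 40 mm high, 240 g. Origin: centre of the underside; z up.
- thin_post_stand: Reel stand with the thin post, fixed to the bench: grey round base, 80 mm across and 10 mm high, with a central upright steel post of 6 mm diameter with a round tip, its top 44 mm above the bench. The small reel goes over the post and rests flat on the base. Origin: on the post's axis at bench height; z up.
- thick_post_stand: Reel stand with the thick post, fixed to the bench: grey round base, 104 mm across and 12 mm high, with a central upright steel post of 12 mm diameter with a round tip, its top 64 mm above the bench. The large reel goes over the post and rests flat on the base. Origin: on the post's axis at bench height; z up.
- iron_stand: Soldering-iron stand, fixed: dark steel base 210 (its x) by 95 mm, 12 mm high, with a round well near one end, 66 mm across, 8 mm deep, floor 4 mm above the bench: place of the tin. Origin: well centre, at bench height; z up. Along its +x: sponge tray (x 49 to 89 mm, 20 mm high), then the spring holder with the iron, leaning away from x = 100 to 265 mm, up to 190 mm high.
- lift_out_tray: Blue tray with two compartments, fixed to the bench; walls 3 mm thick and 22 mm high, floor 3 mm thick. The empty one, 132 mm (tray's x) by 98 mm (its y) inside, is the place of the case, long side along the tray's x. Origin: centre of this empty compartment, at bench height; z up. The other compartment, towards its +x, holds spare parts.
- solvent_bottle: Closed white plastic bottle, 40 mm in diameter and 85 mm high, 70 g, standing loose on the bench between the stack and the stands: not to be knocked over. Origin: centre of the underside; z up.

How it is judged (in metres and radians):
At the end, for the whole second after the job is handed in: Small reel over the thin post (10 mm), large reel over the thick post (11 mm), tin in the iron stand's well (11 mm off centre), case in the tray's empty compartment (19 mm either way), each on its base or floor within 4 mm, upright within 0.12 rad, at rest; bottle standing (horizontal distance between small_reel and thin_post_stand below 0.01 m and z of small_reel in the frame of thin_post_stand between 0.007 and 0.014 m and horizontal distance between large_reel and thick_post_stand below 0.011 m and z of large_reel in the frame of thick_post_stand between 0.009 and 0.016 m and horizontal distance between flux_tin and iron_stand below 0.011 m and z of flux_tin in the frame of iron_stand between 0.001 and 0.008 m and x of bit_case in the frame of lift_out_tray between -0.019 and 0.019 m and y of bit_case in the frame of lift_out_tray between -0.019 and 0.019 m and z of bit_case in the frame of lift_out_tray between 0 and 0.007 m and angle between each of small_reel, flux_tin, large_reel, bit_case's own z axis and vertical below 0.12 rad and linear speed of each of small_reel, flux_tin, large_reel, bit_case below 0.02 m/s and angular speed of each of small_reel, flux_tin, large_reel, bit_case below 0.2 rad/s and angle between solvent_bottle's own z axis and vertical below 0.2 rad); the robot touches nothing.
It fails at once if one of the four stacked things is tipped over (more than 0.7 rad from upright) (angle between any of small_reel, flux_tin, large_reel, bit_case's own z axis and vertical above 0.7 rad).
It fails at once if the white bottle is knocked over (more than 0.6 rad from upright) (angle between solvent_bottle's own z axis and vertical above 0.6 rad).
It also fails if it takes over 125 s, if anything falls off the work surface, if the arm or the gripper's body presses on something with over 40 N, if the wrist force passes 120 N, or if a joint passes its speed limit or range.

### The arm

A 7-joint arm with a two-finger parallel gripper is mounted at the origin on the work surface. World frame = base frame: x ahead of the robot, y to its left, z up, the work surface at z = 0. Lengths are in m, angles in degrees, forces in N, time in s.
With the tool pointing down it reaches from about 0.425 to 0.875 m from the base axis. Payload 4.7 kg.
Tool frame: the origin (TCP) lies between the finger pads; the fingertips stand env.tip_reach ahead of it and the grasp point (between the pads) lies 2 mm behind it (env.tip_reach is the distance from the TCP to the fingertips, in m); z points along the fingers, y is the line along which they close (so a half turn about z gives the same grasp; the last joint's range is limited). The gripper opens to 87 mm and grips with 3 to 60 N. Pads are 19 mm wide; open, the fingers measure 117 mm over their backs; the gripper's body (75 mm by 190 mm) begins 51 mm behind the grasp point.
Start: joints at [71.912, 18.392, -4.016, 83.108, 1.295, 78.541, -3.26], TCP at [0.21, -0.615, 0.24] pointing down, gripper open.
Joint ranges: [-163.93, 163.93], [-17.29, 119.83], [-79.2, 71.16], [3.27, 140.29], [-89.18, 269.18], [5.43, 117.66], [-154.24, 154.24]. Speed limits (degrees/s): [147.25, 147.25, 180, 180, 180, 180, 180].

### API

Orientations are given as [roll, pitch, yaw] about the fixed x, y, z axes, in that order (R = Rz(yaw) Ry(pitch) Rx(roll)).
In Python, from cell import env gives the robot as it stands.
- The arm moves only by the tool send_path, called after "Request:" as a command line: name --argument value ..., lists and objects as JSON in quotes. Schema: {"type":"object","properties":{"rows":{"type":"array","items":{"type":"object","properties":{"dx":{"type":"number"},"dy":{"type":"number"},"dz":{"type":"number"},"rz":{"type":"number"},"jaw":{"type":"number"}},"additionalProperties":false,"required":["jaw"]},"minItems":1,"maxItems":8},"grip_n":{"type":"number"},"only":{"type":"string"},"quiet":{"type":"boolean"},"lines":{"type":"string"}},"required":["rows"],"additionalProperties":false}. rows is a list of rows, 1 to 8 of them, each an object with the fields dx, dy, dz (the shift in m), rz (a turn about the tool's z in degrees), jaw (the finger opening in m); a field left out counts as zero (the opening has to be given); each row is the pose to reach, as a shift and turn from the pose commanded when the call began, along the tool's axes at that moment; what a row does not reach only later rows make up. A row lasts 1/12 s, in which the tool goes at most 0.0417 m and 7.16 degrees, less where a joint would pass 70% of its speed; a pose out of reach is approached as far as the arm can. The fingers move at their own pace and stop on an object; grip_n is the grip in N (left out, the last holds). Time passes only in rows, so rows that do not move let the fingers close. The tool returns the time, the measured TCP pose, the force, the opening and the grip force at its end. only (a regular expression) keeps the lines of the reply that match it, lines (a string "A,B") keeps lines A to B, and quiet returns only ok. Input that does not fit is refused with a message, and nothing moves.
- env.get_obs(): the state, without advancing time (a new reading comes with each control period).
- env.read_camera(name): name is "scene" or "side" or "wrist"; returns a dict with "color" (480x640x3 uint8, blue, green, red), "fx", "fy", "cx", "cy" (pixels), "world_from_camera" (4x4, takes a point from camera to world coordinates). Camera axes: x right, y down, z forward; pixel columns grow to the right and rows downward; lengths in m; the calibration is good to about 2 mm. A picture is of the moment at which its call begins. There is no depth.
- env.sign_off(): hands the job in; it is judged then, once.
The state is a dict: "time_s": time; "qpos": joint angles; "joint_velocities": joint speeds; "effort": joint torques, N m; "tool_pos": TCP position; "tool_rot": TCP orientation; "force": force on the tool from outside, world axes, zero at the start; "wrist_torque": the same for the moment, N m; "grip_width": finger opening in m; "grasp_force": force on a finger pad.
Only numpy, scipy, OpenCV 4.12 (cv2) and the standard library are available. Lean on these libraries where they do the work, as an engineer would, in place of code of your own. Each camera call takes 0.05 s, during which the arm holds its last target. There are 200 camera calls.

## Working session

There is one attempt and no reset: what is moved stays moved. The work goes in short steps, Python scripts to look and compute and a tool call to move; the robot and the scene stay as the last step left them, time stands still between calls to the robot, and variables do not carry over. Pictures are saved under pics/ and viewed, at most 14 in all, crops included, and the job is handed in when it is done.

```bash
ls; mkdir -p pics
```

Run:
```python
from cell import env
import cv2
print(env.tip_reach); o=env.get_obs(); print(o)
for n in ("scene","side","wrist"):
    c=env.read_camera(n); cv2.imwrite(f"pics/{n}0.png",c["color"]); print(n,c["fx"],c["fy"],c["cx"],c["cy"],c["world_from_camera"].round(4).tolist())
```

```text
cell.py
pics
0.017
{'time_s': 0.0, 'qpos': array([71.91202817, 18.43993582, -4.0166005 , 83.1746031 ,  1.29559923,
       78.53973545, -3.26008205]), 'joint_velocities': array([ 0.03289014, -0.01822215, -0.05705412,  0.02930295,  0.03678227,
        0.03010069, -0.02086   ]), 'effort': array([-2.33952642e-04, -4.91287494e+01, -4.03860155e-01, -3.12530851e+01,
       -6.39660470e-02,  4.35347459e-02,  1.60704508e-04]), 'tool_pos': array([ 0.21029656, -0.6144982 ,  0.23845431]), 'tool_rot': array([-1.79891005e+02,  5.92361945e-03,  1.88987726e+01]), 'force': array([ 0.64073514, -0.23331273, -0.12643052]), 'wrist_torque': array([-0.00036247, -0.05289796, -0.01705593]), 'grasp_force': 0.0, 'grip_width': 0.0871806436728262}
scene 468.6848407337895 468.6848407337895 320.4808951230588 245.3378271879524 [[-0.4606, 0.5558, -0.692, 1.2789], [0.8876, 0.2872, -0.3601, 0.3731], [-0.0014, -0.7801, -0.6257, 0.7337], [0.0, 0.0, 0.0, 1.0]]
side 583.3632495820093 583.3632495820093 320.7996519333437 237.268453698858 [[-0.9411, -0.2326, 0.2455, 0.2732], [-0.338, 0.6207, -0.7075, 0.7972], [0.0122, -0.7487, -0.6627, 0.8202], [0.0, 0.0, 0.0, 1.0]]
wrist 342.9789608561542 342.9789608561542 318.27095088151077 243.1240977937728 [[0.3227, -0.9156, -0.24, 0.2743], [-0.9465, -0.3125, -0.0805, -0.5922], [-0.0013, 0.2531, -0.9674, 0.3846], [0.0, 0.0, 0.0, 1.0]]
```
View pics/scene0.png

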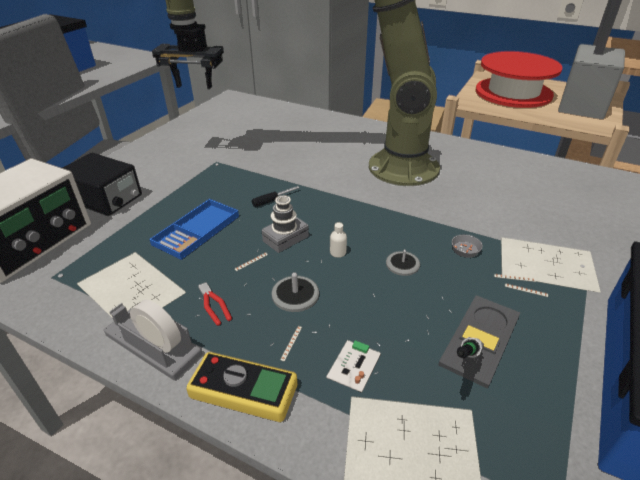

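View pics/side0.png

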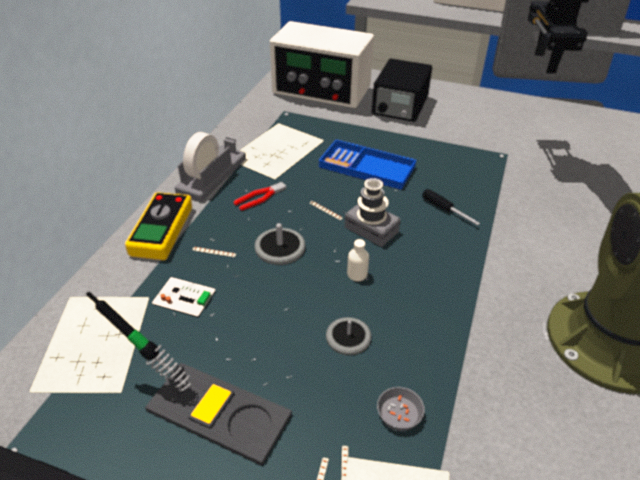

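Scene view: the stack is at (284,222), bottle (338,240), thick stand (295,293), thin stand (403,263), well (492,315), empty tray compartment (212,218). In the side view they are at (373,205), (358,262), (279,244), (349,335), (252,421) and (385,166).

Create h.py:
```python
import numpy as np, cv2
from cell import env
def ray(c,u,v):
    T=c["world_from_camera"]; d=T[:3,:3]@[(u-c["cx"])/c["fx"],(v-c["cy"])/c["fy"],1]; return T[:3,3],d
def onplane(c,u,v,z):
    p,d=ray(c,u,v); return (p+d*(z-p[2])/d[2])
def proj(c,P):
    T=np.linalg.inv(c["world_from_camera"]); q=T[:3,:3]@np.asarray(P)+T[:3,3]
    return c["fx"]*q[0]/q[2]+c["cx"],c["fy"]*q[1]/q[2]+c["cy"]
def topdown(c,z,x0,x1,y0,y1,res=0.0005):
    "rectify plane z: col = y decreasing.. -> col=(x-x0)/res,row=(y1-y)/res"
    src=np.float32([proj(c,[x,y,z]) for x,y in ((x0,y1),(x1,y1),(x1,y0),(x0,y0))])
    w,h=round((x1-x0)/res),round((y1-y0)/res)
    H=cv2.getPerspectiveTransform(src,np.float32([[0,0],[w,0],[w,h],[0,h]]))
    return cv2.warpPerspective(c["color"],H,(w,h))
```

Run:
```python
from h import *
S=env.read_camera("scene");D=env.read_camera("side")
for n,a,b,z in [("stackbase",(284,232),(373,222),.04),("bottle",(338,254),(358,277),0),("thick",(295,293),(279,245),.012),("thin",(403,264),(349,337),.01),("well",(492,315),(252,421),.004),("tray",(212,218),(385,166),.003)]:
    print(n,onplane(S,*a,z).round(3),onplane(D,*b,z).round(3))
cr=lambda c,x,y,w,h,k:cv2.resize(c["color"][y:y+h,x:x+w],None,fx=k,fy=k,interpolation=cv2.INTER_CUBIC)
cv2.imwrite("pics/c1.png",np.vstack([cr(S,145,185,200,75,4),cr(D,300,135,200,75,4)]))
cv2.imwrite("pics/c2.png",np.hstack([cr(S,240,190,100,150,4),cr(D,320,160,100,150,4)]))
```

```text
stackbase [ 0.506 -0.13   0.04 ] [ 0.477 -0.119  0.04 ]
bottle [0.478 0.004 0.   ] [0.468 0.007 0.   ]
thick [ 0.654 -0.015  0.012] [ 0.645 -0.013  0.012]
thin [0.452 0.161 0.01 ] [0.437 0.164 0.01 ]
well [0.514 0.38  0.004] [0.53  0.369 0.004]
tray [ 0.5   -0.361  0.003] [ 0.517 -0.379  0.003]
```

View pics/c2.png

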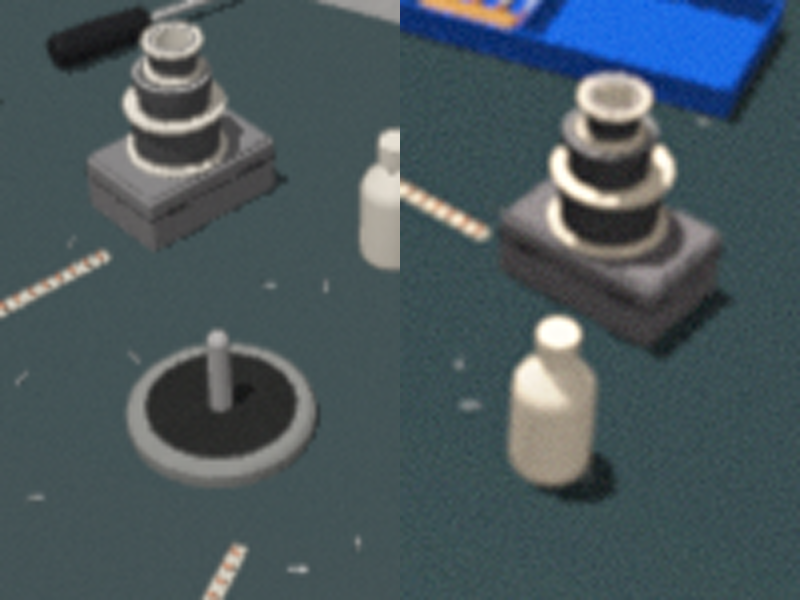

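Crops: small reel rim centre is at scene (283,200) / side (373.5,184.5); large reel rim at (283.5,216) / (373,203); thick post tip at (294,274); the case's top face is a quad with rounded corners.

Run:
```python
from h import *
S=env.read_camera("scene");D=env.read_camera("side")
L=lambda n,c,u,v,z:print(n,onplane(c,u,v,z).round(4)[:2])
L("small S",S,283,200,.122);L("small D",D,373.5,184.5,.122)
L("large S",S,283.5,216.2,.076);L("large D",D,373,203,.076)
L("thickpost S",S,294.2,275,.060)
for p in [(90,160),(155,213),(275,152)]: L("caseS",S,240+p[0]/4,190+p[1]/4,.038)
for p in [(98,210),(250,300),(322,238)]: L("caseD",D,320+p[0]/4,160+p[1]/4,.038)
# blue mask tray
for n,c in (("S",S),("D",D)):
    h=cv2.cvtColor(c["color"],cv2.COLOR_BGR2HSV); m=cv2.inRange(h,(100,150,60),(125,255,255))
    k,l,st,ce=cv2.connectedComponentsWithStats(m)
    for i in range(1,k):
        if st[i,4]>300: print(n,st[i],ce[i].round(1))
```

```text
small S [ 0.4905 -0.1373]
small D [ 0.4866 -0.1365]
large S [ 0.4922 -0.1376]
large D [ 0.484  -0.1356]
thickpost S [ 0.6491 -0.018 ]
caseS [ 0.5214 -0.1828]
caseS [ 0.5481 -0.1195]
caseS [ 0.4616 -0.0851]
caseD [ 0.5426 -0.1303]
caseD [ 0.4476 -0.0885]
caseD [ 0.4252 -0.1496]
S [   0    0  177   71 5898] [99.2 22.2]
S [364   8  12  97 405] [369.4  56.4]
S [ 418    9  179   96 5408] [493.3  42.5]
S [174  64  19  41 410] [183.4  85.6]
S [ 102   74   65   65 2412] [134.7 105.4]
S [624  77  16  35 328] [633.2  95.3]
S [ 472  122   88   32 1089] [516.  137.7]
S [ 49 128  53  39 648] [ 76.6 148.7]
S [  0 136  24  32 479] [  9.4 152.2]
S [ 150  199   89   61 2099] [197.3 225.9]
S [ 599  262   41  218 5049] [617.9 395.1]
D [ 281    0   74   29 1668] [317.1  12.2]
D [ 481   36  159   77 3909] [577.5  83.1]
D [ 319  139   97   51 2442] [370.9 163.7]
```

View pics/c1.png

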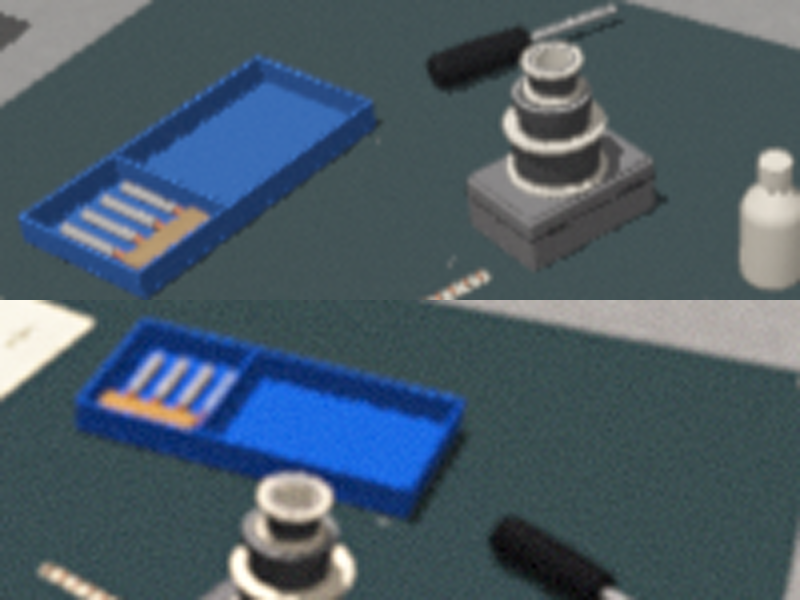

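Tray in the scene view: the empty compartment runs from the divider at about (174,224) to the far corners at (209,199) and (239,210). The case's long axis is at about -23°. I'll move over the stack for a wrist view.

Add to h.py:
```python
def go(x=None,y=None,z=None,yaw=None):
    "prints the tool-axes shift from the present pose to the wanted one"
    o=env.get_obs(); p=o["tool_pos"]; a=np.radians(o["tool_rot"][2])
    t=np.array([p[i] if w is None else w for i,w in enumerate((x,y,z))])-p
    turn=0 if yaw is None else (o["tool_rot"][2]-yaw+180)%360-180
    print("t%.1f"%o["time_s"],"shift",(t[0]*np.cos(a)+t[1]*np.sin(a)).round(4),(t[0]*np.sin(a)-t[1]*np.cos(a)).round(4),(-t[2]).round(4),"turn %.1f"%turn,"at",p.round(4),o["tool_rot"].round(2),"w %.4f"%o["grip_width"])
```

```text
(no output)
```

Request:
send_path --rows '[{"dx": 0.21, "dy": -0.18, "rz": 21, "jaw": 0.087}, {"dx": 0.21, "dy": -0.18, "rz": 21, "jaw": 0.087}, {"dx": 0.21, "dy": -0.18, "rz": 21, "jaw": 0.087}, {"dx": 0.21, "dy": -0.18, "rz": 21, "jaw": 0.087}, {"dx": 0.21, "dy": -0.18, "rz": 21, "jaw": 0.087}, {"dx": 0.21, "dy": -0.18, "rz": 21, "jaw": 0.087}, {"dx": 0.21, "dy": -0.18, "rz": 21, "jaw": 0.087}]'

```text
time_s: 0.93
tool_pos: [0.3534, -0.3723, 0.2399]
tool_rot: [-180.0, -0.1, -1.8]
force: [1.3, 0.5, -0.8]
grip_width: 0.0871
grasp_force: 0.0
```

```bash
python3 -c "
from h import *
go(.4885,-.137,.24,-23)"
```

```text
t0.9 shift 0.1274 -0.2396 -0.0001 turn 21.2 at [ 0.3534 -0.3723  0.2399] [-1.7996e+02 -7.0000e-02 -1.8400e+00] w 0.0871
```

```bash
python3 -c "
from h import *
c=env.read_camera('wrist');cv2.imwrite('pics/w1.png',c['color']);np.save('w1.npy',c,allow_pickle=True)"
```

Request:
send_path --rows '[{"dx": 0.127, "dy": -0.24, "rz": 21, "jaw": 0.087}, {"dx": 0.127, "dy": -0.24, "rz": 21, "jaw": 0.087}, {"dx": 0.127, "dy": -0.24, "rz": 21, "jaw": 0.087}, {"dx": 0.127, "dy": -0.24, "rz": 21, "jaw": 0.087}, {"dx": 0.127, "dy": -0.24, "rz": 21, "jaw": 0.087}, {"dx": 0.127, "dy": -0.24, "rz": 21, "jaw": 0.087}, {"dx": 0.127, "dy": -0.24, "rz": 21, "jaw": 0.087}, {"dx": 0.127, "dy": -0.24, "rz": 21, "jaw": 0.087}]'

```text
time_s: 1.65
tool_pos: [0.49, -0.1333, 0.2402]
tool_rot: [-179.8, -0.1, -22.4]
force: [-0.7, 0.3, 0.7]
grip_width: 0.0873
grasp_force: 0.0
```

```bash
python3 -c "
from h import *
go(.4885,-.137,.24,-23)
c=env.read_camera('wrist');cv2.imwrite('pics/w2.png',c['color']);np.save('w2.npy',c,allow_pickle=True)
a=cv2.imread('pics/w1.png');b=c['color'];cv2.imwrite('pics/w12.png',cv2.resize(np.hstack([a,b]),(800,300)))"
```

```text
t1.6 shift 0.0001 0.004 0.0002 turn 0.6 at [ 0.49   -0.1333  0.2402] [-1.7976e+02 -8.0000e-02 -2.2430e+01] w 0.0873
```

View pics/w12.png

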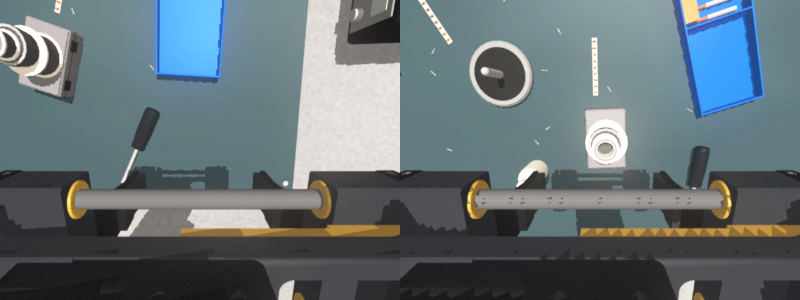

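The right-hand wrist view (1:0.625) shows the stack at (328,240) full-res px, aligned with the tool axis, the thick stand at (163,115) and the tray at the upper right.

Run:
```python
import cv2,numpy as np
a=cv2.imread('pics/w2.png')
A=cv2.resize(a[0:190,440:590],None,fx=3,fy=3,interpolation=cv2.INTER_CUBIC)
B=cv2.resize(a[165:275,285:372],None,fx=4,fy=4,interpolation=cv2.INTER_CUBIC)
B=cv2.copyMakeBorder(B,0,570-440,0,0,cv2.BORDER_CONSTANT)
cv2.imwrite('pics/w2c.png',np.hstack([A,B]))
```

```text
(no output)
```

View pics/w2c.png

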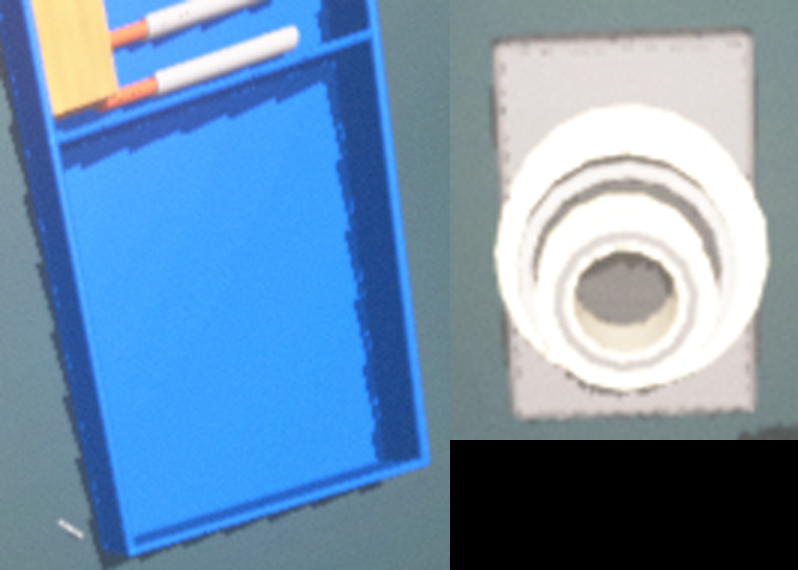

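Tray inner rim corners are at crop (132,545), (420,460), (62,143), (372,40). The small reel's rim centre is at crop (627,301), and the case's top corners are at (495,38), (750,35), (755,410), (515,415).

Run:
```python
from h import *
c=np.load('w2.npy',allow_pickle=True).item()
r=[onplane(c,440+u/3,v/3,.022) for u,v in [(132,545),(420,460),(372,40),(62,143)]]
print(np.round(r,4)[:,:2].tolist(),"tray",np.mean(r,0).round(4))
for i in range(4): d=r[i]-r[i-1]; print(np.linalg.norm(d).round(4),np.degrees(np.arctan2(d[1],d[0])).round(1))
print("small",onplane(c,285+177/4,240.2,.122).round(4))
k=[onplane(c,285+(u-450)/4,165+v/4,.04) for u,v in [(495,38),(750,35),(755,410),(515,415)]]
print("case",np.mean(k,0).round(4))
for i in range(4): d=k[i]-k[i-1]; print(np.linalg.norm(d).round(4),np.degrees(np.arctan2(d[1],d[0])).round(1))
# thick stand: grey rim ellipse
g=c["color"]
h=cv2.cvtColor(g,cv2.COLOR_BGR2HSV)
m=((h[...,1]<40)&(h[...,2]>120)).astype(np.uint8)*255; m[:, 230:]=0; m[:50]=0; m[180:]=0
cs,_=cv2.findContours(m,cv2.RETR_EXTERNAL,cv2.CHAIN_APPROX_NONE); q=max(cs,key=cv2.contourArea)
e=cv2.fitEllipse(cv2.convexHull(q)); print(e,"thick",onplane(c,*e[0],.011).round(4))
S=env.read_camera("scene"); print("tray from scene corner",onplane(S,209.5,199.5,.022).round(4),onplane(S,238.75,210.5,.022).round(4))
go(.488,-.137,.12,-23)
```

```text
[[0.4603, -0.308], [0.4506, -0.4064], [0.5821, -0.4187], [0.5913, -0.3216]] tray [ 0.5211 -0.3637  0.022 ]
0.1317 174.1
0.0989 -95.6
0.1322 -5.3
0.0975 84.6
small [ 0.4878 -0.1415  0.122 ]
case [ 0.4849 -0.1432  0.04  ]
0.0986 -20.3
0.0632 -111.8
0.0978 160.0
0.0638 68.8
((160.93753051757812, 116.93229675292969), (98.73827362060547, 110.36167907714844), 146.02682495117188) thick [ 0.6491 -0.0223  0.011 ]
tray from scene corner [ 0.4528 -0.4027  0.022 ] [ 0.4599 -0.2996  0.022 ]
t1.8 shift -0.0005 -0.0034 0.1196 turn 0.1 at [ 0.4871 -0.1404  0.2396] [ 1.7998e+02 -1.0000e-02 -2.2900e+01] w 0.0869
```

The arm was still moving in that shot, so I'll repeat it at rest.

Run:
```python
from h import *
env.read_camera('wrist');env.read_camera('wrist')
c=env.read_camera('wrist');go(.488,-.137,.12,-23)
a=c["color"];cv2.imwrite('pics/w3.png',a);np.save('w3.npy',c,allow_pickle=True)
b=np.load('w2.npy',allow_pickle=True).item()["color"]
print(cv2.phaseCorrelate(np.float32(b[160:280,280:380,1]),np.float32(a[160:280,280:380,1])), cv2.phaseCorrelate(np.float32(b[0:190,440:600,1]),np.float32(a[0:190,440:600,1])))
print(c["world_from_camera"][:3,3]-np.load('w2.npy',allow_pickle=True).item()["world_from_camera"][:3,3])
```

```text
t1.9 shift -0.0006 -0.0068 0.1194 turn -0.3 at [ 0.4859 -0.1435  0.2394] [ 1.7995e+02  1.0000e-02 -2.3270e+01] w 0.0869
((-13.252055304351913, 0.08249503177597006), 0.8936737597783406) ((-13.90790777240079, -3.3453858021297123), 0.5990664549171925)
[-0.0037973  -0.01012396 -0.00084859]
```

Run:
```python
from h import *
env.read_camera('wrist');go();
c=env.read_camera('wrist')
a=c["color"];b=np.load('w2.npy',allow_pickle=True).item()["color"]
(dx,dy),_=cv2.phaseCorrelate(np.float32(b[160:280,280:380,1]),np.float32(a[160:280,280:380,1]))
print(dx,dy,"small",onplane(c,329.2+dx,240.2+dy,.122).round(4))
k=[onplane(c,dx+285+(u-450)/4,dy+165+v/4,.04) for u,v in [(495,38),(750,35),(755,410),(515,415)]]
print("case",np.mean(k,0).round(4))
r=[onplane(c,440+u/3-13.9,v/3-3.3,.022) for u,v in [(132,545),(420,460),(372,40),(62,143)]]
print("tray",np.mean(r,0).round(4))
cv2.imwrite('pics/w4.png',cv2.resize(a[165:275,272:359],None,fx=5,fy=5,interpolation=cv2.INTER_CUBIC))
m=cv2.inRange(a,(215,215,215),(255,255,255))[165:280,250:400]
cs,_=cv2.findContours(m,cv2.RETR_CCOMP,cv2.CHAIN_APPROX_NONE)
for q in cs:
    if cv2.contourArea(q)>150: e=cv2.fitEllipse(q); print(np.round(e[0],1)+[250,165],np.round(e[1],1))
```

```text
t1.9 shift 0.0 -0.0 -0.0 turn 0.0 at [ 0.4859 -0.1434  0.2394] [ 1.7996e+02  1.0000e-02 -2.3290e+01] w 0.0871
-13.717274582102412 0.05832806946370539 small [ 0.4877 -0.1422  0.122 ]
case [ 0.4856 -0.1412  0.04  ]
tray [ 0.5211 -0.3634  0.022 ]
[316.8 217.1] [68.6 92.4]
[313.7 238.8] [23.8 28. ]
[314.7 233.2] [46.1 46.7]
```

View pics/w4.png

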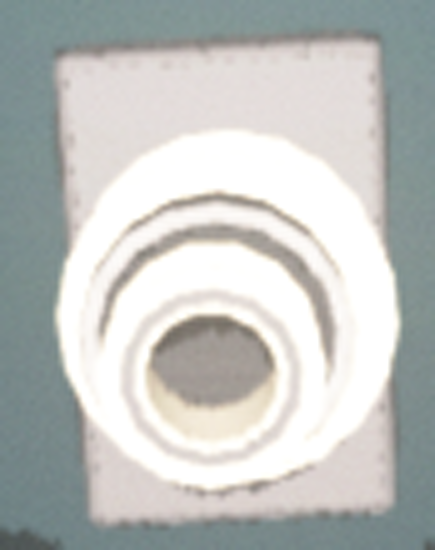

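The small reel's ring centre is at about (314.1,240.2) px and the case edges line up with the tool. I'll descend on the small reel with tips just above the tin.

Request:
send_path --rows '[{"dx": 0.0005, "dy": -0.004, "dz": 0.06, "jaw": 0.065}, {"dx": 0.0005, "dy": -0.004, "dz": 0.09, "jaw": 0.065}, {"dx": 0.0005, "dy": -0.004, "dz": 0.105, "jaw": 0.065}, {"dx": 0.0005, "dy": -0.004, "dz": 0.115, "jaw": 0.065}, {"dx": 0.0005, "dy": -0.004, "dz": 0.119, "jaw": 0.065}, {"dx": 0.0005, "dy": -0.004, "dz": 0.119, "jaw": 0.065}, {"dx": 0.0005, "dy": -0.004, "dz": 0.119, "jaw": 0.065}]' --grip_n 10

```text
time_s: 2.58
tool_pos: [0.4898, -0.1387, 0.1221]
tool_rot: [-180.0, -0.2, -23.1]
force: [-0.2, -0.5, 0.8]
grip_width: 0.0655
grasp_force: 0.0
```

```bash
python3 -c "
from h import *
go(.488,-.14,.12,-23)
S=env.read_camera('scene');D=env.read_camera('side')
f=lambda c,x,y:cv2.resize(c['color'][y:y+100,x:x+66],None,fx=6,fy=6,interpolation=cv2.INTER_CUBIC)
cv2.imwrite('pics/d1.png',np.hstack([f(S,250,160),f(D,340,140)]))"
```

```text
t2.6 shift -0.0011 0.0018 0.0021 turn -0.1 at [ 0.4898 -0.1387  0.1221] [-1.7999e+02 -1.5000e-01 -2.3150e+01] w 0.0655
```

View pics/d1.png

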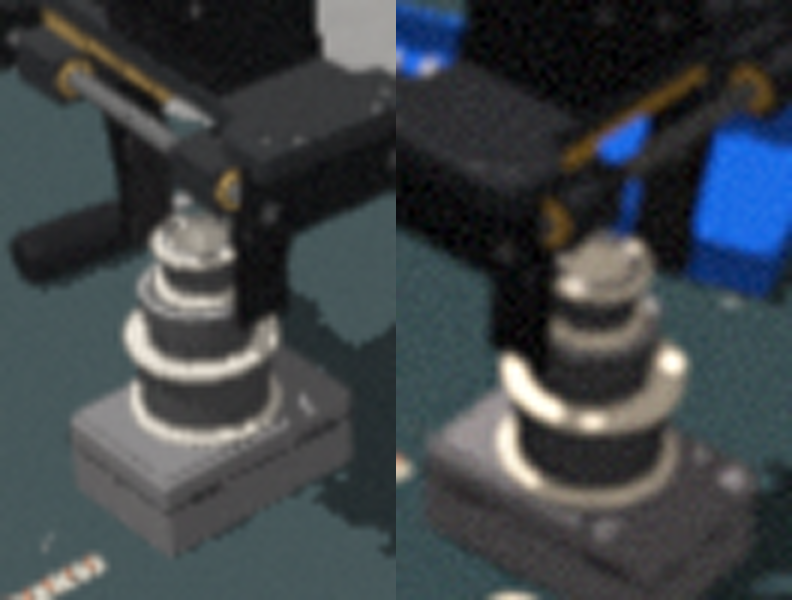

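The fingers straddle the small reel in both views. I'll close.

Request:
send_path --rows '[{"dx": -0.001, "dy": 0.001, "dz": 0.002, "jaw": 0.05}, {"dx": -0.001, "dy": 0.001, "dz": 0.002, "jaw": 0.044}, {"dx": -0.001, "dy": 0.001, "dz": 0.002, "jaw": 0.04}, {"dx": -0.001, "dy": 0.001, "dz": 0.002, "jaw": 0.036}, {"dx": -0.001, "dy": 0.001, "dz": 0.002, "jaw": 0.03}, {"dx": -0.001, "dy": 0.001, "dz": 0.002, "jaw": 0.03}, {"dx": -0.001, "dy": 0.001, "dz": 0.002, "jaw": 0.03}]' --grip_n 10

```text
time_s: 3.27
tool_pos: [0.4873, -0.1387, 0.1186]
tool_rot: [180.0, -0.0, -23.1]
force: [-0.2, -0.5, 0.7]
grip_width: 0.0348
grasp_force: 10.0
```

Request:
send_path --rows '[{"dz": -0.005, "jaw": 0.03}, {"dz": -0.02, "jaw": 0.03}, {"dz": -0.05, "jaw": 0.03}, {"dz": -0.09, "jaw": 0.03}, {"dz": -0.09, "jaw": 0.03}, {"dz": -0.09, "jaw": 0.03}]'

```text
time_s: 3.77
tool_pos: [0.4891, -0.1389, 0.2114]
tool_rot: [-180.0, -0.3, -23.1]
force: [0.4, 0.2, -1.3]
grip_width: 0.0348
grasp_force: 10.0
```

```bash
python3 -c "
from h import *
go(.488,-.14,.19,-23)
S=env.read_camera('wrist');D=env.read_camera('side');np.save('w5.npy',S,allow_pickle=True)
f=lambda c,x,y,w,h,k:cv2.resize(c['color'][y:y+h,x:x+w],None,fx=k,fy=k,interpolation=cv2.INTER_CUBIC)
cv2.imwrite('pics/d2.png',np.hstack([f(S,210,100,200,200,2),f(D,340,130,100,100,4)]))"
```

```text
t3.8 shift -0.0005 0.0014 0.0214 turn -0.1 at [ 0.4891 -0.1389  0.2114] [-180.     -0.33  -23.1 ] w 0.0348
```

View pics/d2.png

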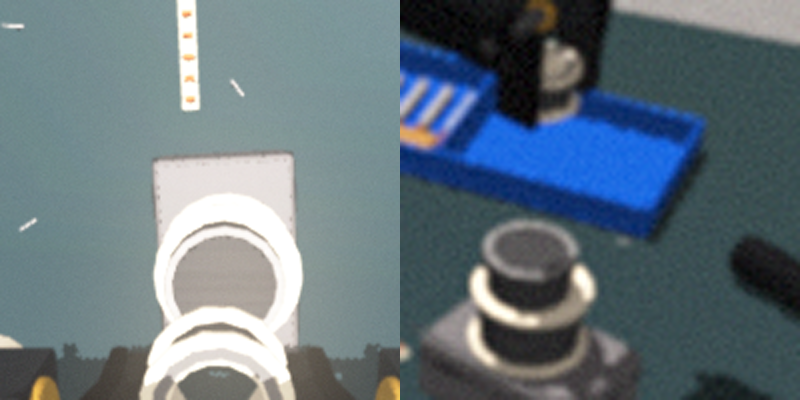

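Lifted cleanly: the tin and large reel are undisturbed, with the tin rim at wrist px (322,237). I'll carry it towards the thin post.

Request:
send_path --rows '[{"dx": -0.158, "dy": -0.26, "jaw": 0.03}, {"dx": -0.158, "dy": -0.26, "jaw": 0.03}, {"dx": -0.158, "dy": -0.26, "jaw": 0.03}, {"dx": -0.158, "dy": -0.26, "jaw": 0.03}, {"dx": -0.158, "dy": -0.26, "jaw": 0.03}, {"dx": -0.158, "dy": -0.26, "jaw": 0.03}, {"dx": -0.158, "dy": -0.26, "jaw": 0.03}, {"dx": -0.158, "dy": -0.26, "jaw": 0.03}]'

```text
time_s: 4.53
tool_pos: [0.441, 0.1696, 0.2076]
tool_rot: [-179.9, 0.2, -22.6]
force: [-0.1, 1.1, -0.8]
grip_width: 0.0347
grasp_force: 10.0
```

Request:
send_path --rows '[{"jaw": 0.03}, {"jaw": 0.03}, {"jaw": 0.03}]'

```text
time_s: 4.78
tool_pos: [0.4438, 0.1609, 0.2075]
tool_rot: [179.9, 0.1, -23.2]
force: [-0.5, -0.2, -1.0]
grip_width: 0.0344
grasp_force: 10.0
```

Run:
```python
from h import *
c=np.load('w5.npy',allow_pickle=True).item(); print("tin",onplane(c,322.5,236.5,.1).round(4))
go(.445,.162,.19)
W=env.read_camera('wrist');np.save('w6.npy',W,allow_pickle=True);cv2.imwrite('pics/w6.png',W["color"])
S=env.read_camera('scene');f=lambda c,x,y,w,h,k:cv2.resize(c['color'][y:y+h,x:x+w],None,fx=k,fy=k,interpolation=cv2.INTER_CUBIC)
cv2.imwrite('pics/d3.png',np.hstack([f(W,100,0,440,300,1.25),f(S,375,180,50,75,5)]))
```

```text
tin [ 0.4935 -0.1446  0.1   ]
t4.8 shift 0.0007 -0.0015 0.0175 turn 0.0 at [0.4438 0.1609 0.2075] [ 1.799e+02  8.000e-02 -2.320e+01] w 0.0344
```

View pics/d3.png

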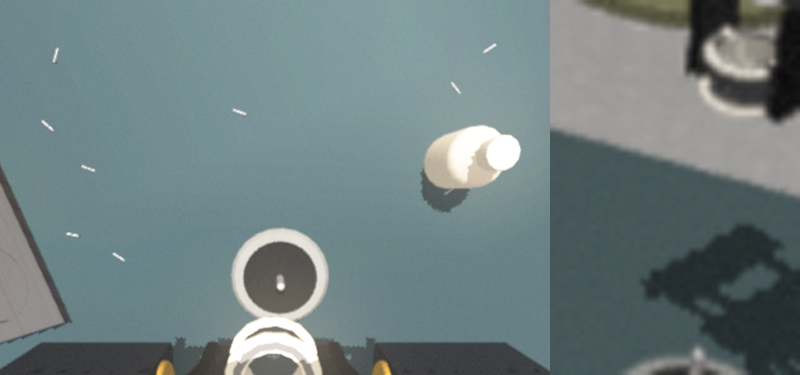

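The thin stand's base centre is at wrist px (324,220), and the held reel spans columns 284–354, centred near 319. The bottle is well clear.

Run:
```python
from h import *
c=np.load('w6.npy',allow_pickle=True).item()
a=c["color"]; h=cv2.cvtColor(a,cv2.COLOR_BGR2HSV)
m=((h[...,2]<75)).astype(np.uint8)*255; m[:180]=0; m[256:]=0; m[:,:280]=0;m[:,370:]=0
cs,_=cv2.findContours(m,cv2.RETR_EXTERNAL,cv2.CHAIN_APPROX_NONE); q=max(cs,key=cv2.contourArea)
e=cv2.fitEllipse(q);print("inner dark",np.round(e[0],1),np.round(e[1],1),onplane(c,*e[0],.01).round(4))
print("hand",onplane(c,324,220,.01).round(4),"tip",onplane(c,324.3,228.5,.042).round(4))
for n,u,v in (("scene",403.3,252),("side",349,322)):
    C=env.read_camera(n)
    m=cv2.inRange(C["color"],(0,0,0),(255,255,255))
    print(n,C["color"].shape)
S=env.read_camera("scene");D=env.read_camera("side")
f=lambda c,x,y,w,h,k:cv2.resize(c['color'][y:y+h,x:x+w],None,fx=k,fy=k,interpolation=cv2.INTER_CUBIC)
cv2.imwrite('pics/d4.png',np.hstack([f(S,378,230,50,60,7),f(D,320,300,60,60,7)]))
```

```text
Traceback (most recent call last):
ValueError: max() iterable argument is empty
```

Run:
```python
from h import *
c=np.load('w6.npy',allow_pickle=True).item()
def dark(c,x0,x1,y0,y1,z,off=0):
    g=cv2.cvtColor(c["color"],cv2.COLOR_BGR2GRAY)[y0:y1,x0:x1]
    t,m=cv2.threshold(g,0,255,cv2.THRESH_BINARY_INV+cv2.THRESH_OTSU)
    cs,_=cv2.findContours(m,cv2.RETR_EXTERNAL,cv2.CHAIN_APPROX_NONE)
    for q in sorted(cs,key=cv2.contourArea)[-3:]:
        if len(q)>20: e=cv2.fitEllipse(cv2.convexHull(q)); p=np.array(e[0])+[x0,y0]; print(t,p.round(1),np.round(e[1],1),onplane(c,*p,z).round(4))
dark(c,296,352,192,249,.01)
print("hand",onplane(c,324,220,.01).round(4),"tip",onplane(c,324.3,228.5,.042).round(4))
S=env.read_camera("scene");D=env.read_camera("side")
print("S");dark(S,388,418,255,271,.01)
print("D");dark(D,328,370,320,352,.01)
```

```text
152.0 [323.6 221.7] [57.3 58.2] [0.4416 0.1553 0.01  ]
hand [0.443  0.1542 0.01  ] tip [0.4414 0.1552 0.042 ]
S
91.0 [402.8 261. ] [15.6 24.5] [0.4414 0.157  0.01  ]
DTraceback (most recent call last):
  File "<stdin>", line 13, in <module>
  File "<stdin>", line 8, in dark
cv2.error: OpenCV(4.12.0) /io/opencv/modules/imgproc/src/shapedescr.cpp:361: error: (-201:Incorrect size of input array) There should be at least 5 points to fit the ellipse in function 'fitEllipseNoDirect'
```

Request:
send_path --rows '[{"dx": -0.0005, "dy": 0.0055, "dz": 0.04, "jaw": 0.03}, {"dx": -0.0005, "dy": 0.0055, "dz": 0.08, "jaw": 0.03}, {"dx": -0.0005, "dy": 0.0055, "dz": 0.11, "jaw": 0.03}, {"dx": -0.0005, "dy": 0.0055, "dz": 0.125, "jaw": 0.03}, {"dx": -0.0005, "dy": 0.0055, "dz": 0.125, "jaw": 0.03}, {"dx": -0.0005, "dy": 0.0055, "dz": 0.125, "jaw": 0.03}, {"dx": -0.0005, "dy": 0.0055, "dz": 0.125, "jaw": 0.03}, {"dx": -0.0005, "dy": 0.0055, "dz": 0.125, "jaw": 0.03}]'

```text
time_s: 5.65
tool_pos: [0.4429, 0.1579, 0.0852]
tool_rot: [-179.9, -0.2, -23.1]
force: [0.5, 0.4, -0.5]
grip_width: 0.0346
grasp_force: 10.0
```

```bash
python3 -c "
from h import *
go(.4409,.1559,.029,-23)"
```

```text
t5.7 shift -0.001 0.0026 0.0562 turn -0.1 at [0.4429 0.1579 0.0852] [-1.7991e+02 -1.6000e-01 -2.3140e+01] w 0.0346
```

Request:
send_path --rows '[{"dx": -0.001, "dy": 0.0025, "dz": 0.01, "jaw": 0.03}, {"dx": -0.001, "dy": 0.0025, "dz": 0.03, "jaw": 0.03}, {"dx": -0.001, "dy": 0.0025, "dz": 0.045, "jaw": 0.03}, {"dx": -0.001, "dy": 0.0025, "dz": 0.052, "jaw": 0.03}, {"dx": -0.001, "dy": 0.0025, "dz": 0.053, "jaw": 0.03}, {"dx": -0.001, "dy": 0.0025, "dz": 0.053, "jaw": 0.03}, {"dx": -0.001, "dy": 0.0025, "dz": 0.053, "jaw": 0.03}, {"dx": -0.001, "dy": 0.0025, "dz": 0.053, "jaw": 0.03}]'

```text
time_s: 6.32
tool_pos: [0.4403, 0.1561, 0.0314]
tool_rot: [-180.0, -0.1, -23.1]
force: [-0.7, -0.7, -0.3]
grip_width: 0.0348
grasp_force: 10.0
```

```bash
python3 -c "
from h import *
go(.4409,.1559,.029,-23)"
```

```text
t6.3 shift 0.0006 -0.0001 0.0024 turn -0.1 at [0.4403 0.1561 0.0314] [-1.7995e+02 -9.0000e-02 -2.3100e+01] w 0.0348
```

Request:
send_path --rows '[{"dx": 0.0005, "dz": 0.0015, "jaw": 0.03}, {"dx": 0.0005, "dz": 0.0025, "jaw": 0.03}, {"dx": 0.0005, "dz": 0.0025, "jaw": 0.03}, {"dx": 0.0005, "dz": 0.0025, "jaw": 0.03}]'

```text
time_s: 6.65
tool_pos: [0.4406, 0.1556, 0.0286]
tool_rot: [-180.0, -0.1, -23.1]
force: [0.5, 0.1, 3.4]
grip_width: 0.035
grasp_force: 10.0
```

Request:
send_path --rows '[{"jaw": 0.04}, {"jaw": 0.05}, {"jaw": 0.06}, {"jaw": 0.065}, {"jaw": 0.065}, {"dz": -0.02, "jaw": 0.065}, {"dz": -0.05, "jaw": 0.065}, {"dz": -0.09, "jaw": 0.065}]'

```text
time_s: 7.32
tool_pos: [0.4376, 0.1551, 0.1168]
tool_rot: [179.9, 0.3, -23.1]
force: [0.9, -0.7, 0.5]
grip_width: 0.0644
grasp_force: 0.0
```

Run:
```python
from h import *
go()
S=env.read_camera("scene");D=env.read_camera("side");W=env.read_camera("wrist")
f=lambda c,x,y,w,h,k:cv2.resize(c['color'][y:y+h,x:x+w],None,fx=k,fy=k,interpolation=cv2.INTER_CUBIC)
cv2.imwrite('pics/d5.png',np.hstack([f(S,370,220,66,100,4),f(D,315,290,66,100,4),f(W,260,150,130,200,2)]))
```

```text
t7.3 shift 0.0 -0.0 -0.0 turn 0.0 at [0.4376 0.1551 0.1168] [179.86   0.32 -23.07] w 0.0644
```

View pics/d5.png

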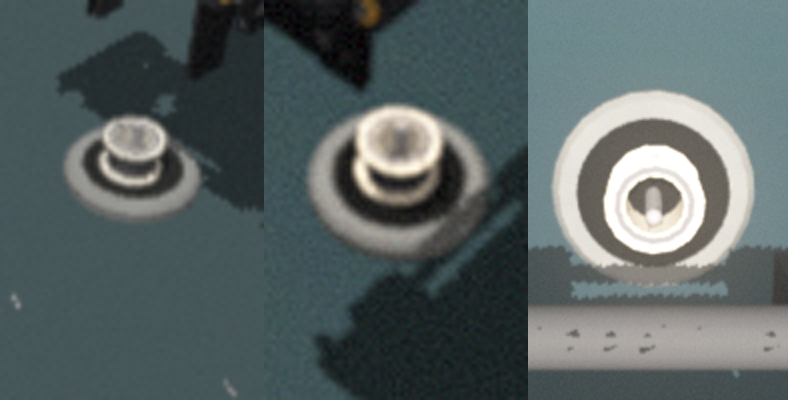

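The small reel is centred on the thin post and flat. Back to the tin.

Request:
send_path --rows '[{"dx": 0.02, "dy": 0.03, "dz": -0.06, "jaw": 0.087}, {"dx": 0.163, "dy": 0.251, "dz": -0.083, "jaw": 0.087}, {"dx": 0.163, "dy": 0.251, "dz": -0.083, "jaw": 0.087}, {"dx": 0.163, "dy": 0.251, "dz": -0.083, "jaw": 0.087}, {"dx": 0.163, "dy": 0.251, "dz": -0.083, "jaw": 0.087}, {"dx": 0.163, "dy": 0.251, "dz": -0.083, "jaw": 0.087}, {"dx": 0.163, "dy": 0.251, "dz": -0.083, "jaw": 0.087}, {"dx": 0.163, "dy": 0.251, "dz": -0.083, "jaw": 0.087}]'

```text
time_s: 8.13
tool_pos: [0.4906, -0.1432, 0.1999]
tool_rot: [179.9, 0.1, -23.3]
force: [0.2, 0.3, 0.5]
grip_width: 0.0867
grasp_force: 0.0
```

Request:
send_path --rows '[{"dx": 0.02, "dy": 0.03, "jaw": 0.087}, {"dx": 0.02, "dy": 0.03, "jaw": 0.087}, {"dx": 0.02, "dy": 0.03, "jaw": 0.087}, {"dx": 0.02, "dy": 0.03, "jaw": 0.087}, {"dx": 0.02, "dy": 0.03, "jaw": 0.087}]'

```text
time_s: 8.55
tool_pos: [0.4977, -0.1729, 0.2001]
tool_rot: [-180.0, 0.1, -23.0]
force: [-1.0, 0.2, -0.5]
grip_width: 0.0866
grasp_force: 0.0
```

```bash
python3 -c "
from h import *
go(.489,-.14,.2,-23)"
```

```text
t8.6 shift -0.0209 -0.0269 0.0001 turn 0.0 at [ 0.4977 -0.1729  0.2001] [-1.7998e+02  1.0000e-01 -2.2980e+01] w 0.0866
```

Request:
send_path --rows '[{"dx": -0.01, "dy": -0.013, "jaw": 0.087}, {"dx": -0.021, "dy": -0.027, "jaw": 0.087}, {"dx": -0.021, "dy": -0.027, "jaw": 0.087}, {"dx": -0.021, "dy": -0.027, "jaw": 0.087}, {"dx": -0.021, "dy": -0.027, "jaw": 0.087}]'

```text
time_s: 8.97
tool_pos: [0.4892, -0.1405, 0.2014]
tool_rot: [180.0, -0.0, -23.0]
force: [-0.3, 0.4, -0.0]
grip_width: 0.0869
grasp_force: 0.0
```

Run:
```python
from h import *
go(.489,-.14,.2,-23)
c=env.read_camera("wrist"); np.save('w7.npy',c,allow_pickle=True)
u,v=map(int,proj(c,[.489,-.141,.1])); print(u,v)
g=cv2.cvtColor(c["color"],cv2.COLOR_BGR2GRAY)
def ell(m,mn=300):
    cs,_=cv2.findContours(m,cv2.RETR_CCOMP,cv2.CHAIN_APPROX_NONE)
    for q in cs:
        if cv2.contourArea(q)>mn:
            e=cv2.fitEllipse(q); p=np.array(e[0])+[u-90,v-110]; print(p.round(1),np.round(e[1],1),[onplane(c,*p,z).round(4)[:2].tolist() for z in (.1,.076)])
for t in (130,160,190,215): print(t); ell((g[v-110:v+50,u-90:u+90]<t).astype(np.uint8)*255)
cv2.imwrite('pics/w7c.png',cv2.resize(c["color"][v-120:v+60,u-90:u+90],None,fx=3,fy=3))
```

```text
t9.0 shift -0.0004 -0.0004 0.0014 turn 0.0 at [ 0.4892 -0.1405  0.2014] [ 1.7995e+02 -5.0000e-02 -2.2990e+01] w 0.0869
318 247
130
[320.8 201.9] [184.1 212.1] [[0.5195, -0.1558], [0.5164, -0.1547]]
160
[319.5 246.4] [49.  51.8] [[0.4892, -0.1419], [0.4832, -0.1395]]
[317.8 217.7] [182.6 216.3] [[0.5097, -0.1493], [0.5057, -0.1475]]
[321.8 228.2] [ 84.4 119.5] [[0.5014, -0.1489], [0.4965, -0.1472]]
190
[319.7 246.1] [50.5 52.9] [[0.4894, -0.1421], [0.4834, -0.1397]]
[317.8 217.7] [182.5 216.4] [[0.5097, -0.1493], [0.5057, -0.1475]]
[321.8 228.2] [ 82.5 117.7] [[0.5014, -0.1489], [0.4965, -0.1471]]
215
[319.8 246.2] [51.4 53.5] [[0.4893, -0.1422], [0.4833, -0.1398]]
[317.8 217.7] [182.6 216.3] [[0.5097, -0.1493], [0.5057, -0.1475]]
[321.4 226.9] [ 80.4 107.1] [[0.5024, -0.149], [0.4976, -0.1473]]
```

Request:
send_path --rows '[{"dy": 0.001, "dz": 0.04, "jaw": 0.07}, {"dy": 0.001, "dz": 0.07, "jaw": 0.07}, {"dy": 0.001, "dz": 0.085, "jaw": 0.07}, {"dy": 0.001, "dz": 0.095, "jaw": 0.07}, {"dy": 0.001, "dz": 0.098, "jaw": 0.07}, {"dy": 0.001, "dz": 0.098, "jaw": 0.07}, {"dy": 0.001, "dz": 0.098, "jaw": 0.07}]'

```text
time_s: 9.6
tool_pos: [0.4898, -0.1428, 0.1041]
tool_rot: [-180.0, -0.1, -23.1]
force: [-0.0, -0.2, 0.0]
grip_width: 0.0699
grasp_force: 0.0
```

```bash
python3 -c "
from h import *
go(.489,-.1415,.103,-23)"
```

```text
t9.6 shift -0.0013 -0.0009 0.0011 turn -0.1 at [ 0.4898 -0.1428  0.1041] [-1.7999e+02 -1.1000e-01 -2.3120e+01] w 0.0699
```

Request:
send_path --rows '[{"jaw": 0.06}, {"jaw": 0.055}, {"jaw": 0.052}, {"jaw": 0.049}, {"jaw": 0.045}, {"jaw": 0.042}, {"jaw": 0.042}, {"jaw": 0.042}]' --grip_n 12

```text
time_s: 10.27
tool_pos: [0.4891, -0.1425, 0.1033]
tool_rot: [180.0, -0.0, -23.1]
force: [0.2, 0.7, 2.2]
grip_width: 0.0474
grasp_force: 12.0
```

```bash
python3 -c "
from h import *
go(.489,-.1415,.103,-23)"
```

```text
t10.3 shift -0.0005 -0.0009 0.0003 turn -0.1 at [ 0.4891 -0.1425  0.1033] [ 1.7999e+02 -2.0000e-02 -2.3110e+01] w 0.0474
```

Tin gripped. I'll lift, then get the iron stand's orientation from the sponge.

Request:
send_path --rows '[{"dz": -0.005, "jaw": 0.042}, {"dz": -0.02, "jaw": 0.042}, {"dz": -0.05, "jaw": 0.042}, {"dz": -0.09, "jaw": 0.042}, {"dz": -0.12, "jaw": 0.042}, {"dz": -0.12, "jaw": 0.042}, {"dz": -0.12, "jaw": 0.042}]'

```text
time_s: 10.85
tool_pos: [0.49, -0.1428, 0.2251]
tool_rot: [180.0, -0.2, -23.1]
force: [-0.2, 0.4, -0.8]
grip_width: 0.0475
grasp_force: 12.0
```

Run:
```python
from h import *
go()
w=np.load('w7.npy',allow_pickle=True).item()
for n,well in (("scene",(491,315)),("side",(252,420))):
    c=env.read_camera(n); h=cv2.cvtColor(c["color"],cv2.COLOR_BGR2HSV)
    m=cv2.inRange(h,(24,150,150),(33,255,255))
    k,l,st,ce=cv2.connectedComponentsWithStats(m)
    for i in range(1,k):
        if 150<st[i,4]<1500:
            s=onplane(c,*ce[i],.02); q=onplane(c,*well,.012); d=s-q
            print(n,st[i],ce[i].round(1),s.round(4),q.round(4),np.degrees(np.arctan2(d[1],d[0])).round(1),np.linalg.norm(d[:2]))
    # well region
    x,y=map(int,well); g=cv2.cvtColor(c["color"],cv2.COLOR_BGR2GRAY)
    np.save(n+'.npy',c,allow_pickle=True)
```

```text
t10.8 shift 0.0 -0.0 -0.0 turn 0.0 at [ 0.49   -0.1428  0.2251] [179.98  -0.24 -23.11] w 0.0475
side [126 196  64  54 309] [160.1 232.8] [0.887 0.047 0.02 ] [0.5282 0.3716 0.012 ] -42.1 0.4838186434345497
side [192 385  38  38 735] [210.5 403.4] [0.5986 0.3719 0.02  ] [0.5282 0.3716 0.012 ] 0.2 0.07039222910315864
```

Request:
send_path --rows '[{"dx": -0.085, "dy": -0.25, "rz": -12, "jaw": 0.042}, {"dx": -0.085, "dy": -0.25, "rz": -12, "jaw": 0.042}, {"dx": -0.085, "dy": -0.25, "rz": -12, "jaw": 0.042}, {"dx": -0.085, "dy": -0.25, "rz": -12, "jaw": 0.042}, {"dx": -0.085, "dy": -0.25, "rz": -12, "jaw": 0.042}, {"dx": -0.085, "dy": -0.25, "rz": -12, "jaw": 0.042}, {"dx": -0.085, "dy": -0.25, "rz": -12, "jaw": 0.042}, {"dx": -0.085, "dy": -0.25, "rz": -12, "jaw": 0.042}]'

```text
time_s: 11.62
tool_pos: [0.5069, 0.1265, 0.2214]
tool_rot: [-179.9, 0.2, -10.6]
force: [-0.5, -0.7, 0.1]
grip_width: 0.0476
grasp_force: 12.0
```

Request:
send_path --rows '[{"jaw": 0.042}, {"jaw": 0.042}, {"jaw": 0.042}]'

```text
time_s: 11.87
tool_pos: [0.5086, 0.1187, 0.2221]
tool_rot: [179.9, 0.1, -11.3]
force: [-0.5, 0.3, -0.6]
grip_width: 0.0477
grasp_force: 12.0
```

```bash
python3 -c "
from h import *
go(.524,.371,.225,0)"
```

```text
t11.9 shift -0.0343 -0.2505 -0.0029 turn -11.3 at [0.5086 0.1187 0.2221] [ 1.7993e+02  8.0000e-02 -1.1280e+01] w 0.0477
```

Request:
send_path --rows '[{"dx": -0.034, "dy": -0.25, "rz": -11, "jaw": 0.042}, {"dx": -0.034, "dy": -0.25, "rz": -11, "jaw": 0.042}, {"dx": -0.034, "dy": -0.25, "rz": -11, "jaw": 0.042}, {"dx": -0.034, "dy": -0.25, "rz": -11, "jaw": 0.042}, {"dx": -0.034, "dy": -0.25, "rz": -11, "jaw": 0.042}, {"dx": -0.034, "dy": -0.25, "rz": -11, "jaw": 0.042}, {"dx": -0.034, "dy": -0.25, "rz": -11, "jaw": 0.042}, {"dx": -0.034, "dy": -0.25, "rz": -11, "jaw": 0.042}]'

```text
time_s: 12.53
tool_pos: [0.5223, 0.375, 0.2219]
tool_rot: [-179.9, 0.1, 0.1]
force: [0.1, -0.9, -1.1]
grip_width: 0.0475
grasp_force: 12.0
```

Request:
send_path --rows '[{"jaw": 0.042}, {"jaw": 0.042}, {"jaw": 0.042}]'

```text
time_s: 12.78
tool_pos: [0.525, 0.3699, 0.223]
tool_rot: [179.9, -0.0, -0.3]
force: [0.2, 0.5, -0.7]
grip_width: 0.048
grasp_force: 12.0
```

Run:
```python
from h import *
go(.524,.371,.225,0)
W=env.read_camera('wrist');np.save('w8.npy',W,allow_pickle=True)
S=env.read_camera('scene');D=env.read_camera('side')
f=lambda c,x,y,w,h,k:cv2.resize(c['color'][y:y+h,x:x+w],None,fx=k,fy=k,interpolation=cv2.INTER_CUBIC)
cv2.imwrite('pics/d6.png',np.hstack([f(W,200,60,240,240,2),f(S,455,280,80,120,4)]))
```

```text
t12.8 shift -0.001 -0.0011 -0.002 turn -0.3 at [0.525  0.3699 0.223 ] [ 1.799e+02 -5.000e-02 -3.400e-01] w 0.0480
```

View pics/d6.png

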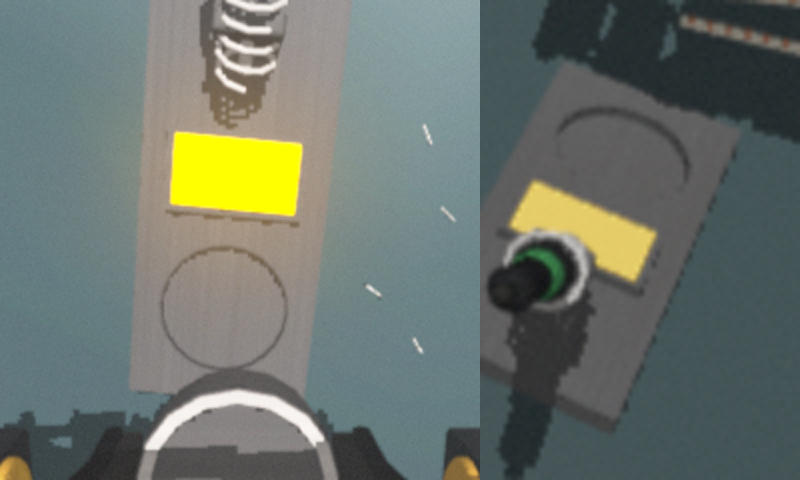

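The well rim is at wrist px centre (312,213.8). The stand's x axis is nearly along the tool x, and the sponge lies ahead.

Run:
```python
from h import *
W=np.load('w8.npy',allow_pickle=True).item();S=env.read_camera('scene')
p=onplane(W,312,213.8,.012);print(p.round(4),onplane(S,490.5,317,.012).round(4))
for z in (.02,):
    for u,v in ((174,132),(302,143),(170,205),(297,215)): print(onplane(W,200+u/2,60+v/2,z).round(4))
```

```text
[0.5314 0.3762 0.012 ] [0.5294 0.3786 0.012 ]
[0.6187 0.3992 0.02  ]
[0.6132 0.3373 0.02  ]
[0.5844 0.4022 0.02  ]
[0.5791 0.3392 0.02  ]
```

Request:
send_path --rows '[{"dx": 0.0055, "dy": -0.007, "dz": 0.04, "jaw": 0.042}, {"dx": 0.0055, "dy": -0.007, "dz": 0.08, "jaw": 0.042}, {"dx": 0.0055, "dy": -0.007, "dz": 0.12, "jaw": 0.042}, {"dx": 0.0055, "dy": -0.007, "dz": 0.15, "jaw": 0.042}, {"dx": 0.0055, "dy": -0.007, "dz": 0.165, "jaw": 0.042}, {"dx": 0.0055, "dy": -0.007, "dz": 0.165, "jaw": 0.042}, {"dx": 0.0055, "dy": -0.007, "dz": 0.165, "jaw": 0.042}, {"dx": 0.0055, "dy": -0.007, "dz": 0.165, "jaw": 0.042}]'

```text
time_s: 13.65
tool_pos: [0.5304, 0.381, 0.0606]
tool_rot: [-179.9, -0.2, -0.1]
force: [-0.0, 0.4, 1.1]
grip_width: 0.0473
grasp_force: 12.0
```

```bash
python3 -c "
from h import *
go(.5306,.3768,.0315)"
```

```text
t13.7 shift 0.0002 0.0042 0.0291 turn 0.0 at [0.5304 0.381  0.0606] [-1.7986e+02 -1.8000e-01 -1.1000e-01] w 0.0473
```

Request:
send_path --rows '[{"dy": 0.003, "dz": 0.008, "jaw": 0.042}, {"dy": 0.003, "dz": 0.016, "jaw": 0.042}, {"dy": 0.003, "dz": 0.021, "jaw": 0.042}, {"dy": 0.003, "dz": 0.024, "jaw": 0.042}, {"dy": 0.003, "dz": 0.024, "jaw": 0.042}, {"dy": 0.003, "dz": 0.024, "jaw": 0.042}]'

```text
time_s: 14.15
tool_pos: [0.529, 0.3766, 0.0338]
tool_rot: [180.0, 0.0, -0.1]
force: [0.1, 0.1, -1.2]
grip_width: 0.0476
grasp_force: 12.0
```

```bash
python3 -c "
from h import *
go(.5306,.3768,.0315)"
```

```text
t14.2 shift 0.0016 -0.0002 0.0023 turn 0.0 at [0.529  0.3766 0.0338] [ 1.7999e+02  2.0000e-02 -1.0000e-01] w 0.0476
```

Request:
send_path --rows '[{"dx": 0.001, "dz": 0.001, "jaw": 0.042}, {"dx": 0.001, "dz": 0.0022, "jaw": 0.042}, {"dx": 0.001, "dz": 0.0022, "jaw": 0.042}, {"dx": 0.001, "dz": 0.0022, "jaw": 0.042}]'

```text
time_s: 14.48
tool_pos: [0.5301, 0.3767, 0.0318]
tool_rot: [180.0, 0.0, -0.1]
force: [0.1, -0.1, -1.1]
grip_width: 0.0473
grasp_force: 12.0
```

Request:
send_path --rows '[{"jaw": 0.052}, {"jaw": 0.06}, {"jaw": 0.07}, {"jaw": 0.07}, {"dz": -0.03, "jaw": 0.07}, {"dz": -0.06, "jaw": 0.07}, {"dz": -0.1, "jaw": 0.07}, {"dz": -0.14, "jaw": 0.07}]'

```text
time_s: 15.15
tool_pos: [0.5295, 0.3763, 0.1727]
tool_rot: [180.0, 0.1, -0.1]
force: [0.6, 0.3, 0.1]
grip_width: 0.0697
grasp_force: 0.0
```

Request:
send_path --rows '[{"dz": -0.02, "jaw": 0.087}, {"dz": -0.03, "jaw": 0.087}, {"dz": -0.03, "jaw": 0.087}]'

```text
time_s: 15.4
tool_pos: [0.531, 0.3776, 0.2044]
tool_rot: [-179.9, -0.2, -0.1]
force: [0.7, 0.1, -0.8]
grip_width: 0.0819
grasp_force: 0.0
```

Run:
```python
from h import *
go(.489,-.14,.2,-23)
W=env.read_camera('wrist');np.save('w9.npy',W,allow_pickle=True)
u,v=map(int,proj(W,[.5308,.3768,.028])); print(u,v)
g=cv2.cvtColor(W["color"],cv2.COLOR_BGR2GRAY)[v-45:v+45,u-45:u+45]
for t in (70,100,130,160,190,215):
  for inv in (0,1):
    m=((g>t) if inv else (g<t)).astype(np.uint8)
    cs,_=cv2.findContours(m,cv2.RETR_CCOMP,cv2.CHAIN_APPROX_NONE)
    for q in cs:
        if cv2.contourArea(q)>600:
            e=cv2.fitEllipse(q);p=np.array(e[0])+[u-45,v-45]
            if e[1][1]<75 and e[1][0]>.8*e[1][1]:print(t,inv,p.round(1),np.round(e[1],1),onplane(W,*p,.028).round(4)[:2],onplane(W,*p,.012).round(4)[:2])
```

```text
t15.4 shift -0.041 0.5177 0.0044 turn 22.9 at [0.531  0.3776 0.2044] [-1.7988e+02 -2.2000e-01 -1.1000e-01] w 0.0819
319 227
130 0 [319.6 223.8] [65.4 67.4] [0.5341 0.377 ] [0.531  0.3769]
130 0 [320.1 222.6] [59.  62.8] [0.5353 0.3765] [0.5322 0.3764]
130 1 [320.  222.6] [57.2 60.8] [0.5352 0.3766] [0.5321 0.3765]
130 1 [319.6 223.9] [67.5 69.2] [0.5341 0.377 ] [0.5309 0.3769]
160 0 [319.8 227.8] [39.  40.3] [0.5302 0.3768] [0.5268 0.3767]
160 0 [319.8 227.8] [49.6 50.7] [0.5303 0.3767] [0.5269 0.3767]
160 1 [319.8 227.7] [47.6 48.9] [0.5303 0.3767] [0.5269 0.3767]
160 1 [319.8 227.8] [40.8 42.2] [0.5302 0.3768] [0.5268 0.3768]
190 0 [319.7 228. ] [40.1 41.1] [0.53   0.3768] [0.5267 0.3768]
190 0 [319.8 227.8] [48.9 49.8] [0.5302 0.3767] [0.5269 0.3767]
190 1 [319.8 227.8] [47.  47.9] [0.5302 0.3767] [0.5269 0.3767]
190 1 [319.8 228. ] [41.9 43. ] [0.53   0.3768] [0.5267 0.3768]
215 0 [319.8 228. ] [40.6 41.9] [0.5301 0.3767] [0.5267 0.3767]
215 0 [319.8 227.9] [48.3 49.1] [0.5301 0.3767] [0.5268 0.3767]
215 1 [319.8 227.9] [46.5 47.2] [0.5301 0.3767] [0.5268 0.3767]
215 1 [319.8 228. ] [42.4 43.7] [0.53   0.3768] [0.5267 0.3767]
```

The tin is at (.530,.377) and the well at (.531,.377), so it's placed. Back to the large reel.

Request:
send_path --rows '[{"dx": -0.02, "dy": 0.26, "rz": 12, "jaw": 0.087}, {"dx": -0.02, "dy": 0.26, "rz": 12, "jaw": 0.087}, {"dx": -0.02, "dy": 0.26, "rz": 12, "jaw": 0.087}, {"dx": -0.02, "dy": 0.26, "rz": 12, "jaw": 0.087}, {"dx": -0.02, "dy": 0.26, "rz": 12, "jaw": 0.087}, {"dx": -0.02, "dy": 0.26, "rz": 12, "jaw": 0.087}, {"dx": -0.02, "dy": 0.26, "rz": 12, "jaw": 0.087}, {"dx": -0.02, "dy": 0.26, "rz": 12, "jaw": 0.087}]'

```text
time_s: 16.12
tool_pos: [0.5086, 0.1104, 0.199]
tool_rot: [179.8, 0.2, -12.6]
force: [0.8, 0.2, -0.3]
grip_width: 0.0871
grasp_force: 0.0
```

```bash
python3 -c "
from h import *
go(.489,-.14,.2,-22.5)"
```

```text
t16.1 shift 0.0356 0.2486 -0.001 turn 9.9 at [0.5086 0.1104 0.199 ] [179.77   0.21 -12.62] w 0.0871
```

Request:
send_path --rows '[{"dx": 0.035, "dy": 0.243, "rz": 10, "jaw": 0.087}, {"dx": 0.035, "dy": 0.243, "rz": 10, "jaw": 0.087}, {"dx": 0.035, "dy": 0.243, "rz": 10, "jaw": 0.087}, {"dx": 0.035, "dy": 0.243, "rz": 10, "jaw": 0.087}, {"dx": 0.035, "dy": 0.243, "rz": 10, "jaw": 0.087}, {"dx": 0.035, "dy": 0.243, "rz": 10, "jaw": 0.087}, {"dx": 0.035, "dy": 0.243, "rz": 10, "jaw": 0.087}, {"dx": 0.035, "dy": 0.243, "rz": 10, "jaw": 0.087}]'

```text
time_s: 16.78
tool_pos: [0.4919, -0.1293, 0.1997]
tool_rot: [-180.0, 0.2, -22.3]
force: [0.7, 0.3, -0.9]
grip_width: 0.0871
grasp_force: 0.0
```

Request:
send_path --rows '[{"jaw": 0.087}, {"jaw": 0.087}, {"jaw": 0.087}, {"jaw": 0.087}]'

```text
time_s: 17.12
tool_pos: [0.4931, -0.1266, 0.2016]
tool_rot: [-180.0, 0.0, -21.9]
force: [0.2, -0.3, -0.6]
grip_width: 0.0871
grasp_force: 0.0
```

Run:
```python
from h import *
go(.489,-.14,.2,-22.5)
c=env.read_camera('wrist');np.save('w10.npy',c,allow_pickle=True)
u,v=map(int,proj(c,[.489,-.141,.076])); print(u,v)
g=cv2.cvtColor(c["color"],cv2.COLOR_BGR2GRAY)[v-90:v+80,u-80:u+80]
for t in (160,190,215,235):
  for inv in (0,1):
    m=((g>t) if inv else (g<t)).astype(np.uint8)
    cs,_=cv2.findContours(m,cv2.RETR_CCOMP,cv2.CHAIN_APPROX_NONE)
    for q in cs:
        if cv2.contourArea(q)>400:
            e=cv2.fitEllipse(q);p=np.array(e[0])+[u-80,v-90]
            if e[1][0]>.75*e[1][1]:print(t,inv,p.round(1),np.round(e[1],1),onplane(c,*p,.076).round(4)[:2])
cv2.imwrite('pics/d7.png',np.hstack([cv2.resize(c["color"][v-90:v+80,u-80:u+80],None,fx=3,fy=3)]))
```

```text
t17.1 shift 0.0012 0.014 0.0016 turn 0.6 at [ 0.4931 -0.1266  0.2016] [-1.800e+02  2.000e-02 -2.194e+01] w 0.0871
336 237
160 0 [335.6 231. ] [189.6 196.1] [ 0.4941 -0.1423]
190 0 [335.6 231.9] [188.2 199.1] [ 0.4934 -0.1421]
215 0 [335.6 231.9] [188.1 199.3] [ 0.4934 -0.1421]
235 0 [339.8 236.4] [28.5 35.5] [ 0.4886 -0.1439]
235 0 [339.7 239. ] [41.9 43.4] [ 0.4866 -0.1431]
235 0 [339.7 238.8] [40.1 41.7] [ 0.4867 -0.1431]
235 0 [335.6 231.9] [188.1 199.3] [ 0.4934 -0.1421]
235 0 [339.2 236. ] [77.  81.5] [ 0.4891 -0.1436]
235 1 [339.7 238.9] [38.3 39.7] [ 0.4867 -0.1431]
235 1 [339.9 236.6] [30.6 37.4] [ 0.4884 -0.1439]
235 1 [339.2 236. ] [75.2 79.7] [ 0.4891 -0.1436]
235 1 [339.7 239. ] [43.8 45.2] [ 0.4866 -0.1431]
```

Request:
send_path --rows '[{"dy": 0.0165, "dz": 0.03, "jaw": 0.087}, {"dy": 0.0165, "dz": 0.06, "jaw": 0.087}, {"dy": 0.0165, "dz": 0.09, "jaw": 0.087}, {"dy": 0.0165, "dz": 0.11, "jaw": 0.087}, {"dy": 0.0165, "dz": 0.11, "jaw": 0.087}, {"dy": 0.0165, "dz": 0.11, "jaw": 0.087}]'

```text
time_s: 17.67
tool_pos: [0.4862, -0.1428, 0.0914]
tool_rot: [-180.0, 0.1, -22.1]
force: [1.2, 0.9, 0.2]
grip_width: 0.0871
grasp_force: 0.0
```

```bash
python3 -c "
from h import *
go(.487,-.1425,.061)"
```

```text
t17.7 shift 0.0006 -0.0006 0.0304 turn 0.0 at [ 0.4862 -0.1428  0.0914] [-1.7999e+02  1.1000e-01 -2.2050e+01] w 0.0871
```

Request:
send_path --rows '[{"dx": 0.0005, "dy": -0.0005, "dz": 0.01, "jaw": 0.087}, {"dx": 0.0005, "dy": -0.0005, "dz": 0.02, "jaw": 0.087}, {"dx": 0.0005, "dy": -0.0005, "dz": 0.027, "jaw": 0.087}, {"dx": 0.0005, "dy": -0.0005, "dz": 0.0295, "jaw": 0.087}, {"dx": 0.0005, "dy": -0.0005, "dz": 0.0295, "jaw": 0.087}, {"dx": 0.0005, "dy": -0.0005, "dz": 0.0295, "jaw": 0.087}]'

```text
time_s: 18.17
tool_pos: [0.4874, -0.1433, 0.0624]
tool_rot: [180.0, -0.0, -22.1]
force: [-0.7, -0.3, 0.2]
grip_width: 0.0869
grasp_force: 0.0
```

Request:
send_path --rows '[{"jaw": 0.075}, {"jaw": 0.069}, {"jaw": 0.065}, {"jaw": 0.062}, {"jaw": 0.058}, {"jaw": 0.056}, {"jaw": 0.056}, {"jaw": 0.056}]' --grip_n 20

```text
time_s: 18.83
tool_pos: [0.4874, -0.1433, 0.0624]
tool_rot: [180.0, -0.0, -22.1]
force: [-0.8, -0.6, 1.3]
grip_width: 0.0607
grasp_force: 20.0
```

```bash
python3 -c "
from h import *
go(.487,-.1425,.061)"
```

```text
t18.8 shift -0.0007 -0.0006 0.0014 turn 0.0 at [ 0.4874 -0.1433  0.0624] [ 1.7999e+02 -1.0000e-02 -2.2100e+01] w 0.0607
```

Request:
send_path --rows '[{"dz": -0.005, "jaw": 0.056}, {"dz": -0.02, "jaw": 0.056}, {"dz": -0.05, "jaw": 0.056}, {"dz": -0.09, "jaw": 0.056}, {"dz": -0.13, "jaw": 0.056}, {"dz": -0.13, "jaw": 0.056}]'

```text
time_s: 19.33
tool_pos: [0.4918, -0.1441, 0.2004]
tool_rot: [180.0, -0.8, -22.1]
force: [2.3, -0.7, -0.6]
grip_width: 0.0606
grasp_force: 20.0
```

Request:
send_path --rows '[{"dx": 0.104, "dy": -0.174, "jaw": 0.056}, {"dx": 0.104, "dy": -0.174, "jaw": 0.056}, {"dx": 0.104, "dy": -0.174, "jaw": 0.056}, {"dx": 0.104, "dy": -0.174, "jaw": 0.056}, {"dx": 0.104, "dy": -0.174, "jaw": 0.056}, {"dx": 0.104, "dy": -0.174, "jaw": 0.056}, {"dx": 0.104, "dy": -0.174, "jaw": 0.056}, {"dx": 0.104, "dy": -0.174, "jaw": 0.056}]'

```text
time_s: 20.0
tool_pos: [0.6485, -0.0215, 0.1913]
tool_rot: [179.9, 0.1, -22.1]
force: [-0.7, -0.4, -2.1]
grip_width: 0.0605
grasp_force: 20.0
```

Request:
send_path --rows '[{"jaw": 0.056}, {"jaw": 0.056}]'

```text
time_s: 20.17
tool_pos: [0.6485, -0.023, 0.1925]
tool_rot: [179.9, -0.0, -22.2]
force: [0.6, -0.1, -3.1]
grip_width: 0.0608
grasp_force: 20.0
```

Run:
```python
from h import *
go(.649,-.02,.19,-22)
c=env.read_camera('wrist');np.save('w11.npy',c,allow_pickle=True)
u,v=map(int,proj(c,[.649,-.02,.012])); print(u,v)
g=cv2.cvtColor(c["color"],cv2.COLOR_BGR2GRAY)[v-80:v+60,u-80:u+80]
for t in (70,100,130,160,190,215):
  for inv in (0,1):
    m=((g>t) if inv else (g<t)).astype(np.uint8)
    cs,_=cv2.findContours(m,cv2.RETR_CCOMP,cv2.CHAIN_APPROX_NONE)
    for q in cs:
        if cv2.contourArea(q)>400:
            e=cv2.fitEllipse(q);p=np.array(e[0])+[u-80,v-80]
            if e[1][0]>.75*e[1][1]:print(t,inv,p.round(1),np.round(e[1],1),onplane(c,*p,.012).round(4)[:2])
S=env.read_camera('scene')
f=lambda c,x,y,w,h,k:cv2.resize(c['color'][y:y+h,x:x+w],None,fx=k,fy=k,interpolation=cv2.INTER_CUBIC)
cv2.imwrite('pics/d8.png',np.hstack([f(c,160,60,320,300,1.5),f(S,255,205,80,112,4)]))
```

```text
t20.2 shift -0.0007 -0.0029 0.0025 turn -0.2 at [ 0.6485 -0.023   0.1925] [ 1.7992e+02 -2.0000e-02 -2.2230e+01] w 0.0608
314 226
70 1 [313.9 214.3] [160.9 187.6] [ 0.6602 -0.0237]
100 0 [314.5 222.8] [161.4 189.6] [ 0.6522 -0.021 ]
100 1 [319.  238.6] [123.4 135.9] [ 0.636  -0.0192]
100 1 [319.1 301.2] [114.4 116.6] [0.5746 0.0059]
130 0 [318.8 209.4] [72.5 89.8] [ 0.6628 -0.0299]
130 0 [313.5 220.4] [168.8 177.3] [ 0.6548 -0.0211]
130 1 [317. 238.] [121.6 125.9] [ 0.6373 -0.0175]
130 1 [317.9 283.2] [80.  97.7] [ 5.933e-01 -4.000e-04]
160 0 [313.5 219.4] [171.4 174.6] [ 0.6556 -0.0215]
160 1 [317.1 239.7] [119.4 123.5] [ 0.6357 -0.017 ]
190 0 [313.1 212.1] [165.5 183.4] [ 0.6624 -0.0239]
215 0 [313.2 212.1] [165.5 183.6] [ 0.6624 -0.0239]Traceback (most recent call last):
  File "<stdin>", line 16, in <module>
    return _nx.concatenate(arrs, 1, dtype=dtype, casting=casting)
           ~~~~~~~~~~~~~~~^^^^^^^^^^^^^^^^^^^^^^^^^^^^^^^^^^^^^^^
ValueError: all the input array dimensions except for the concatenation axis must match exactly, but along dimension 0, the array at index 0 has size 450 and the array at index 1 has size 448
```

Run:
```python
from h import *
c=np.load('w11.npy',allow_pickle=True).item();S=env.read_camera('scene')
f=lambda c,x,y,w,h,k:cv2.resize(c['color'][y:y+h,x:x+w],None,fx=k,fy=k,interpolation=cv2.INTER_CUBIC)
cv2.imwrite('pics/d8.png',np.hstack([f(c,200,80,220,240,2),f(S,255,205,80,120,4)]))
```

```text
(no output)
```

View pics/d8.png

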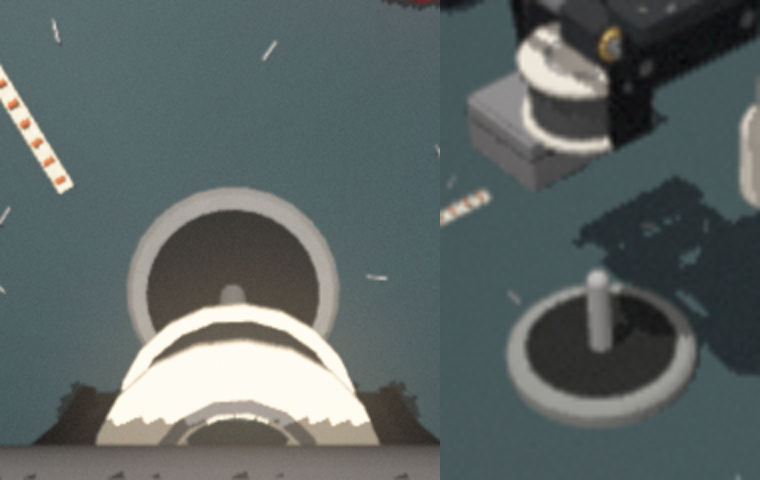

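The thick base is centred at wrist px (316.6,225.5), with the post just ahead of the held reel. In the scene view its centre is (295.5,292.2) and its tip (294.5,274).

Run:
```python
from h import *
c=np.load('w11.npy',allow_pickle=True).item();S=env.read_camera('scene')
print(onplane(c,316.6,225,.012).round(4),onplane(S,295.5,292.2,.012).round(4),onplane(S,294.5,275,.06).round(4))
D=env.read_camera('side');g=cv2.cvtColor(D["color"],cv2.COLOR_BGR2GRAY)[222:266,250:310]
for t in (50,60,70,80):
    cs,_=cv2.findContours((g<t).astype(np.uint8),cv2.RETR_EXTERNAL,cv2.CHAIN_APPROX_NONE)
    for q in cs:
        if cv2.contourArea(q)>200: e=cv2.fitEllipse(cv2.convexHull(q));p=np.array(e[0])+[250,222];print(t,p.round(1),np.round(e[1],1),onplane(D,*p,.012).round(4))
go()
```

```text
[ 0.6494 -0.0221  0.012 ] [ 0.6513 -0.0154  0.012 ] [ 0.6488 -0.0174  0.06  ]
50 [280.  243.5] [24.6 37.8] [ 0.6449 -0.0177  0.012 ]
60 [279.9 243.6] [25.  38.2] [ 0.6448 -0.0176  0.012 ]
70 [280.  243.6] [25.6 38.5] [ 0.6448 -0.0175  0.012 ]
80 [293.8 262.5] [25.2 43.2] [0.5973 0.0247 0.012 ]
80 [280.1 243.7] [25.9 39.6] [ 0.6443 -0.0173  0.012 ]
t20.4 shift 0.0 -0.0 -0.0 turn 0.0 at [ 0.6489 -0.0219  0.1927] [ 1.7998e+02 -3.0000e-02 -2.2160e+01] w 0.0603
```

Request:
send_path --rows '[{"dz": 0.03, "jaw": 0.056}, {"dz": 0.06, "jaw": 0.056}, {"dz": 0.085, "jaw": 0.056}, {"dz": 0.097, "jaw": 0.056}, {"dz": 0.097, "jaw": 0.056}, {"dz": 0.097, "jaw": 0.056}, {"dz": 0.097, "jaw": 0.056}, {"dz": 0.097, "jaw": 0.056}]'

```text
time_s: 21.08
tool_pos: [0.6507, -0.021, 0.0976]
tool_rot: [-179.9, -0.2, -22.1]
force: [0.1, 0.8, -1.5]
grip_width: 0.0606
grasp_force: 20.0
```

```bash
python3 -c "
from h import *
go(.649,-.0215,.0344)"
```

```text
t21.1 shift -0.0014 0.0011 0.0632 turn 0.0 at [ 0.6507 -0.021   0.0976] [-179.93   -0.2   -22.11] w 0.0606
```

Request:
send_path --rows '[{"dx": -0.001, "dy": 0.001, "dz": 0.015, "jaw": 0.056}, {"dx": -0.001, "dy": 0.001, "dz": 0.03, "jaw": 0.056}, {"dx": -0.001, "dy": 0.001, "dz": 0.045, "jaw": 0.056}, {"dx": -0.001, "dy": 0.001, "dz": 0.055, "jaw": 0.056}, {"dx": -0.001, "dy": 0.001, "dz": 0.059, "jaw": 0.056}, {"dx": -0.001, "dy": 0.001, "dz": 0.059, "jaw": 0.056}, {"dx": -0.001, "dy": 0.001, "dz": 0.059, "jaw": 0.056}, {"dx": -0.001, "dy": 0.001, "dz": 0.059, "jaw": 0.056}]'

```text
time_s: 21.75
tool_pos: [0.6483, -0.0216, 0.0365]
tool_rot: [-180.0, -0.0, -22.1]
force: [-0.3, 0.1, -2.3]
grip_width: 0.0604
grasp_force: 20.0
```

```bash
python3 -c "
from h import *
go(.649,-.0215,.0344)"
```

```text
t21.8 shift 0.0007 -0.0004 0.0021 turn 0.0 at [ 0.6483 -0.0216  0.0365] [-1.7998e+02 -3.0000e-02 -2.2100e+01] w 0.0604
```

Request:
send_path --rows '[{"dz": 0.001, "jaw": 0.056}, {"dz": 0.0023, "jaw": 0.056}, {"dz": 0.0023, "jaw": 0.056}, {"dz": 0.0023, "jaw": 0.056}]'

```text
time_s: 22.08
tool_pos: [0.6483, -0.0217, 0.0345]
tool_rot: [-180.0, -0.1, -22.1]
force: [0.4, 0.5, -0.1]
grip_width: 0.0608
grasp_force: 20.0
```

Request:
send_path --rows '[{"jaw": 0.065}, {"jaw": 0.075}, {"jaw": 0.085}, {"jaw": 0.085}, {"dz": -0.03, "jaw": 0.087}, {"dz": -0.06, "jaw": 0.087}, {"dz": -0.1, "jaw": 0.087}, {"dz": -0.14, "jaw": 0.087}]'

```text
time_s: 22.75
tool_pos: [0.647, -0.0217, 0.1748]
tool_rot: [180.0, 0.1, -22.1]
force: [0.8, 0.4, -0.1]
grip_width: 0.0868
grasp_force: 0.0
```

Request:
send_path --rows '[{"dz": -0.02, "jaw": 0.087}, {"dz": -0.03, "jaw": 0.087}, {"dz": -0.03, "jaw": 0.087}, {"dz": -0.03, "jaw": 0.087}]'

```text
time_s: 23.08
tool_pos: [0.6474, -0.0219, 0.2029]
tool_rot: [180.0, 0.1, -22.1]
force: [0.7, 0.1, -0.3]
grip_width: 0.0868
grasp_force: 0.0
```

Run:
```python
from h import *
go(.486,-.143,.2,-22)
c=env.read_camera('wrist')
u,v=map(int,proj(c,[.649,-.0215,.048]))
g=cv2.cvtColor(c["color"],cv2.COLOR_BGR2GRAY)[v-80:v+60,u-80:u+80]
for t in (130,190,235):
  for inv in (0,1):
    m=((g>t) if inv else (g<t)).astype(np.uint8)
    cs,_=cv2.findContours(m,cv2.RETR_CCOMP,cv2.CHAIN_APPROX_NONE)
    for q in cs:
        if cv2.contourArea(q)>400:
            e=cv2.fitEllipse(q);p=np.array(e[0])+[u-80,v-80]
            if e[1][0]>.75*e[1][1]:print(t,inv,p.round(1),np.round(e[1],1),onplane(c,*p,.012).round(4)[:2],onplane(c,*p,.048).round(4)[:2])
```

```text
t23.1 shift -0.1039 0.173 0.0029 turn -0.1 at [ 0.6474 -0.0219  0.2029] [ 1.7996e+02  6.0000e-02 -2.2110e+01] w 0.0868
130 0 [317.  224.7] [78.1 79.9] [ 0.6462 -0.0204] [ 0.6531 -0.0233]
130 0 [315.6 218.5] [163.2 189.6] [ 0.6526 -0.0215] [ 0.6588 -0.0243]
130 0 [316.8 220.9] [102.2 104.3] [ 0.6499 -0.0218] [ 0.6564 -0.0245]
130 1 [316.8 220.9] [100.2 102.5] [ 0.6499 -0.0218] [ 0.6564 -0.0245]
130 1 [316.9 224.2] [79.1 80.3] [ 0.6468 -0.0206] [ 0.6536 -0.0235]
190 0 [317.4 229.5] [27.  31.7] [ 0.6416 -0.019 ] [ 0.6489 -0.022 ]
190 0 [315.5 218.5] [163.2 189.6] [ 0.6526 -0.0215] [ 0.6588 -0.0243]
190 0 [317.6 228.8] [69.6 73.3] [ 0.6422 -0.0194] [ 0.6494 -0.0224]
190 1 [317.6 228.8] [67.8 71.4] [ 0.6422 -0.0194] [ 0.6494 -0.0225]
190 1 [317.4 229.4] [28.7 33.6] [ 0.6416 -0.019 ] [ 0.649  -0.0221]
235 0 [317.7 231.1] [39.6 40.8] [ 0.6399 -0.0186] [ 0.6474 -0.0217]
235 0 [315.5 218.5] [163.1 189.8] [ 0.6527 -0.0215] [ 0.6588 -0.0243]
235 0 [317.7 228.8] [68.6 72.2] [ 0.6421 -0.0195] [ 0.6494 -0.0225]
235 1 [317.7 228.8] [66.8 70.3] [ 0.6421 -0.0195] [ 0.6494 -0.0225]
235 1 [317.7 231.1] [41.4 42.7] [ 0.6399 -0.0186] [ 0.6474 -0.0217]
```

The large reel's centre is about 2 mm from the base centre. Now the case.

Request:
send_path --rows '[{"dx": -0.104, "dy": 0.173, "jaw": 0.087}, {"dx": -0.104, "dy": 0.173, "jaw": 0.087}, {"dx": -0.104, "dy": 0.173, "jaw": 0.087}, {"dx": -0.104, "dy": 0.173, "jaw": 0.087}, {"dx": -0.104, "dy": 0.173, "jaw": 0.087}, {"dx": -0.104, "dy": 0.173, "jaw": 0.087}, {"dx": -0.104, "dy": 0.173, "jaw": 0.087}, {"dx": -0.104, "dy": 0.173, "jaw": 0.087}]'

```text
time_s: 23.8
tool_pos: [0.486, -0.1424, 0.2027]
tool_rot: [-180.0, 0.1, -22.1]
force: [0.6, -0.6, -0.1]
grip_width: 0.0873
grasp_force: 0.0
```

Request:
send_path --rows '[{"jaw": 0.087}, {"jaw": 0.087}]'

```text
time_s: 23.97
tool_pos: [0.4871, -0.1414, 0.2034]
tool_rot: [-179.9, 0.1, -22.0]
force: [-0.5, -0.1, 0.0]
grip_width: 0.0871
grasp_force: 0.0
```

Run:
```python
from h import *
go(.486,-.143,.2,-22)
c=env.read_camera('wrist');np.save('w12.npy',c,allow_pickle=True)
h=cv2.cvtColor(c["color"],cv2.COLOR_BGR2HSV)
u,v=map(int,proj(c,[.486,-.143,.04])); print(u,v,h[v-20,u],h[v-20,u-70])
for smax in (30,40,55):
    m=((h[...,1]<smax)&(h[...,2]>120)).astype(np.uint8); m[v+100:]=0
    cs,_=cv2.findContours(m,cv2.RETR_EXTERNAL,cv2.CHAIN_APPROX_NONE)
    q=[k for k in cs if cv2.pointPolygonTest(k,(u,v-15),False)>0]
    if q:
        w=np.float32([onplane(c,*p[0],.04)[:2] for p in q[0]]); r=cv2.minAreaRect(w*1000); print(smax,np.round(r[0],1),np.round(r[1],1),r[2],cv2.boundingRect(q[0]))
cv2.imwrite('pics/w12x.png',c["color"])
```

```text
t24.0 shift -0.0005 0.0019 0.0034 turn 0.0 at [ 0.4871 -0.1414  0.2034] [-1.7994e+02  6.0000e-02 -2.1950e+01] w 0.0871
320 229 [  0  12 218] [ 94  62 132]
30 [ 486.7 -143.3] [ 65.9 100.1] 69.57366180419922 (282, 173, 75, 108)
40 [ 487.1 -143.1] [ 66.5 100.7] 69.57366180419922 (282, 173, 75, 108)
55 [ 562.4 -107.9] [337.2 259. ] 68.99513244628906 (55, 0, 397, 304)
```

Request:
send_path --rows '[{"dy": 0.002, "dz": 0.04, "rz": -1.5, "jaw": 0.087}, {"dy": 0.002, "dz": 0.08, "rz": -1.5, "jaw": 0.087}, {"dy": 0.002, "dz": 0.11, "rz": -1.5, "jaw": 0.087}, {"dy": 0.002, "dz": 0.13, "rz": -1.5, "jaw": 0.087}, {"dy": 0.002, "dz": 0.13, "rz": -1.5, "jaw": 0.087}, {"dy": 0.002, "dz": 0.13, "rz": -1.5, "jaw": 0.087}, {"dy": 0.002, "dz": 0.13, "rz": -1.5, "jaw": 0.087}]'

```text
time_s: 24.6
tool_pos: [0.4871, -0.1445, 0.0754]
tool_rot: [-180.0, -0.1, -20.5]
force: [0.9, -0.1, 0.1]
grip_width: 0.0867
grasp_force: 0.0
```

```bash
python3 -c "
from h import *
go(.487,-.1432,.04,-20.5)"
```

```text
t24.6 shift -0.0006 -0.0011 0.0354 turn -0.0 at [ 0.4871 -0.1445  0.0754] [-1.7998e+02 -1.2000e-01 -2.0550e+01] w 0.0867
```

Request:
send_path --rows '[{"dx": -0.0005, "dy": -0.001, "dz": 0.01, "jaw": 0.087}, {"dx": -0.0005, "dy": -0.001, "dz": 0.02, "jaw": 0.087}, {"dx": -0.0005, "dy": -0.001, "dz": 0.03, "jaw": 0.087}, {"dx": -0.0005, "dy": -0.001, "dz": 0.034, "jaw": 0.087}, {"dx": -0.0005, "dy": -0.001, "dz": 0.034, "jaw": 0.087}, {"dx": -0.0005, "dy": -0.001, "dz": 0.034, "jaw": 0.087}]'

```text
time_s: 25.1
tool_pos: [0.4853, -0.1435, 0.0397]
tool_rot: [-180.0, 0.0, -20.6]
force: [0.2, 1.3, -0.9]
grip_width: 0.087
grasp_force: 0.0
```

Request:
send_path --rows '[{"jaw": 0.077}, {"jaw": 0.072}, {"jaw": 0.069}, {"jaw": 0.066}, {"jaw": 0.062}, {"jaw": 0.06}, {"jaw": 0.06}, {"jaw": 0.06}]' --grip_n 25

```text
time_s: 25.77
tool_pos: [0.4859, -0.1434, 0.0403]
tool_rot: [-180.0, -0.0, -20.6]
force: [1.0, 1.6, 1.3]
grip_width: 0.0658
grasp_force: 25.0
```

```bash
python3 -c "
from h import *
go(.487,-.1432,.04,-20.5)"
```

```text
t25.8 shift 0.0009 -0.0006 0.0003 turn -0.1 at [ 0.4859 -0.1434  0.0403] [-1.7999e+02 -3.0000e-02 -2.0600e+01] w 0.0658
```

Request:
send_path --rows '[{"dz": -0.005, "jaw": 0.06}, {"dz": -0.02, "jaw": 0.06}, {"dz": -0.05, "jaw": 0.06}, {"dz": -0.09, "jaw": 0.06}, {"dz": -0.12, "jaw": 0.06}, {"dz": -0.12, "jaw": 0.06}, {"dz": -0.12, "jaw": 0.06}]'

```text
time_s: 26.35
tool_pos: [0.4862, -0.1442, 0.1615]
tool_rot: [179.9, -0.2, -20.6]
force: [-0.2, 0.8, -4.0]
grip_width: 0.0658
grasp_force: 25.0
```

Request:
send_path --rows '[{"dx": 0.109, "dy": 0.194, "rz": -15, "jaw": 0.06}, {"dx": 0.109, "dy": 0.194, "rz": -15, "jaw": 0.06}, {"dx": 0.109, "dy": 0.194, "rz": -15, "jaw": 0.06}, {"dx": 0.109, "dy": 0.194, "rz": -15, "jaw": 0.06}, {"dx": 0.109, "dy": 0.194, "rz": -15, "jaw": 0.06}, {"dx": 0.109, "dy": 0.194, "rz": -15, "jaw": 0.06}, {"dx": 0.109, "dy": 0.194, "rz": -15, "jaw": 0.06}, {"dx": 0.109, "dy": 0.194, "rz": -15, "jaw": 0.06}]'

```text
time_s: 27.02
tool_pos: [0.5173, -0.364, 0.1566]
tool_rot: [-179.8, 0.3, -5.7]
force: [-0.7, 1.7, -3.2]
grip_width: 0.0661
grasp_force: 25.0
```

Request:
send_path --rows '[{"jaw": 0.06}, {"jaw": 0.06}, {"jaw": 0.06}]'

```text
time_s: 27.27
tool_pos: [0.5194, -0.3618, 0.1597]
tool_rot: [-180.0, 0.0, -5.5]
force: [0.8, -0.3, -3.4]
grip_width: 0.0662
grasp_force: 25.0
```

Run:
```python
from h import *
go(.520,-.3635,.043,-5.5)
c=env.read_camera('wrist');np.save('w13.npy',c,allow_pickle=True)
S=env.read_camera('scene')
f=lambda c,x,y,w,h,k:cv2.resize(c['color'][y:y+h,x:x+w],None,fx=k,fy=k,interpolation=cv2.INTER_CUBIC)
cv2.imwrite('pics/d9.png',np.hstack([f(c,210,20,220,300,2),f(S,150,160,90,150,4)]))
```

```text
t27.3 shift 0.0007 0.0016 0.1167 turn 0.0 at [ 0.5194 -0.3618  0.1597] [-1.7997e+02  5.0000e-02 -5.4700e+00] w 0.0662
```

View pics/d9.png

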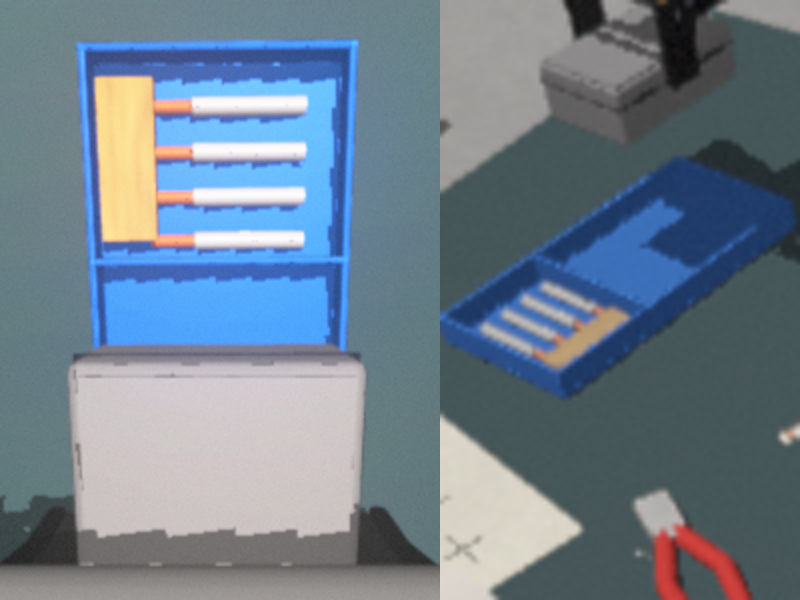

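The case is parallel to the tray. The divider's near edge is at wrist row 151.5, from column 257.5 to 384.

Run:
```python
from h import *
c=np.load('w13.npy',allow_pickle=True).item()
a=onplane(c,258.5,151.5,.022);b=onplane(c,382.5,151.5,.022);d=b-a;n=np.array([d[1],-d[0],0])/np.linalg.norm(d)
m=(a+b)/2;s=1 if n[0]<0 else -1
print(a.round(4),b.round(4),np.linalg.norm(d),np.degrees(np.arctan2(*d[:2])),"centre",(m+s*.066*n).round(4));go(.52,-.363,.043,-5.5)
```

```text
[ 0.5928 -0.3208  0.022 ] [ 0.5832 -0.4194  0.022 ] 0.09906239028249432 -174.45958183381111 centre [ 0.5223 -0.3637  0.022 ]
t27.4 shift 0.0006 0.0004 0.1172 turn -0.0 at [ 0.5195 -0.3626  0.1602] [ 1.7999e+02  1.0000e-02 -5.5100e+00] w 0.0659
```

Request:
send_path --rows '[{"dx": 0.0015, "dy": 0.001, "dz": 0.03, "jaw": 0.06}, {"dx": 0.0015, "dy": 0.001, "dz": 0.06, "jaw": 0.06}, {"dx": 0.0015, "dy": 0.001, "dz": 0.08, "jaw": 0.06}, {"dx": 0.0015, "dy": 0.001, "dz": 0.085, "jaw": 0.06}, {"dx": 0.0015, "dy": 0.001, "dz": 0.085, "jaw": 0.06}, {"dx": 0.0015, "dy": 0.001, "dz": 0.085, "jaw": 0.06}]'

```text
time_s: 27.87
tool_pos: [0.5215, -0.3648, 0.0762]
tool_rot: [180.0, -0.1, -5.6]
force: [0.0, -0.9, -2.4]
grip_width: 0.0657
grasp_force: 25.0
```

```bash
python3 -c "
from h import *
go(.521,-.3635,.0433,-5.5)"
```

```text
t27.9 shift -0.0006 -0.0013 0.0329 turn -0.1 at [ 0.5215 -0.3648  0.0762] [ 1.7996e+02 -8.0000e-02 -5.5800e+00] w 0.0657
```

Request:
send_path --rows '[{"dx": -0.0005, "dy": -0.001, "dz": 0.01, "jaw": 0.06}, {"dx": -0.0005, "dy": -0.001, "dz": 0.02, "jaw": 0.06}, {"dx": -0.0005, "dy": -0.001, "dz": 0.027, "jaw": 0.06}, {"dx": -0.0005, "dy": -0.001, "dz": 0.03, "jaw": 0.06}, {"dx": -0.0005, "dy": -0.001, "dz": 0.03, "jaw": 0.06}, {"dx": -0.0005, "dy": -0.001, "dz": 0.03, "jaw": 0.06}, {"dx": -0.0005, "dy": -0.001, "dz": 0.03, "jaw": 0.06}]'

```text
time_s: 28.45
tool_pos: [0.5205, -0.3638, 0.0453]
tool_rot: [180.0, -0.0, -5.6]
force: [-0.7, 0.2, -2.6]
grip_width: 0.0657
grasp_force: 25.0
```

```bash
python3 -c "
from h import *
go(.521,-.3635,.0433,-5.5)"
```

```text
t28.4 shift 0.0004 -0.0004 0.002 turn -0.1 at [ 0.5205 -0.3638  0.0453] [ 1.7998e+02 -3.0000e-02 -5.6000e+00] w 0.0657
```

Request:
send_path --rows '[{"dz": 0.001, "jaw": 0.06}, {"dz": 0.0022, "jaw": 0.06}, {"dz": 0.0022, "jaw": 0.06}, {"dz": 0.0022, "jaw": 0.06}]'

```text
time_s: 28.78
tool_pos: [0.5206, -0.3639, 0.0433]
tool_rot: [180.0, -0.0, -5.6]
force: [0.4, -0.3, -0.6]
grip_width: 0.0661
grasp_force: 25.0
```

Request:
send_path --rows '[{"jaw": 0.07}, {"jaw": 0.078}, {"jaw": 0.084}, {"jaw": 0.087}, {"dz": -0.03, "jaw": 0.087}, {"dz": -0.06, "jaw": 0.087}, {"dz": -0.1, "jaw": 0.087}, {"dz": -0.14, "jaw": 0.087}]'

```text
time_s: 29.45
tool_pos: [0.5197, -0.3631, 0.1837]
tool_rot: [-179.9, 0.1, -5.6]
force: [0.3, -0.6, 0.3]
grip_width: 0.0866
grasp_force: 0.0
```

Request:
send_path --rows '[{"dx": -0.02, "dz": -0.02, "jaw": 0.087}, {"dx": -0.02, "dz": -0.03, "jaw": 0.087}, {"dx": -0.02, "dz": -0.03, "jaw": 0.087}, {"dx": -0.02, "dz": -0.03, "jaw": 0.087}]'

```text
time_s: 29.78
tool_pos: [0.5005, -0.3617, 0.2123]
tool_rot: [180.0, -0.0, -5.6]
force: [-1.0, -0.0, -0.0]
grip_width: 0.0871
grasp_force: 0.0
```

Run:
```python
from h import *
go()
c=env.read_camera('wrist');cv2.imwrite('pics/fin.png',c["color"])
h=cv2.cvtColor(c["color"],cv2.COLOR_BGR2HSV)
u,v=map(int,proj(c,[.521,-.3635,.043])); print(u,v,h[v-20,u])
for smax in (30,40,60):
    m=((h[...,1]<smax)&(h[...,2]>120)).astype(np.uint8); m[v+90:]=0
    cs,_=cv2.findContours(m,cv2.RETR_EXTERNAL,cv2.CHAIN_APPROX_NONE)
    for q in cs:
        if cv2.pointPolygonTest(q,(u,v-15),False)>0:
            w=np.float32([onplane(c,*p[0],.043)[:2] for p in q]); r=cv2.minAreaRect(w*1000); print(smax,np.round(r[0],1),np.round(r[1],1),r[2],cv2.boundingRect(q))
# bottle still standing & reels via scene difference with first picture
S=env.read_camera('scene')["color"];a=cv2.imread('pics/scene0.png')
print("bottle diff",cv2.absdiff(S,a)[220:260,326:352].mean().round(1))
```

```text
t29.8 shift 0.0 -0.0 -0.0 turn 0.0 at [ 0.5005 -0.3617  0.2123] [179.99  -0.    -5.62] w 0.0871
318 206 [157  11 216]
30 [ 519.2 -363.6] [64.3 96.7] 84.30388641357422 (283, 154, 72, 105)
40 [ 519.6 -363.7] [64.3 97.6] 84.30315399169922 (283, 153, 72, 106)
60 [ 519.6 -363.6] [64.6 97.7] 84.229248046875 (283, 153, 72, 106)
bottle diff 2.6
```

The case sits flat at the tray centre within about 2 mm and the bottle hasn't moved. Handing in.

```bash
python3 -c "
from cell import env
print(env.sign_off())"
```

```text
the job is handed in; nothing more can be done
None
```

I placed and released all four things, each measured within about 3 mm of its target, left the bottle standing, and handed the job in at about 30 s; the hand-in returned no verdict.

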